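# Put the handheld radios on charge

## Robot

A 7-joint arm with a two-finger parallel gripper is mounted at the origin on the work surface. World frame = base frame: x ahead of the robot, y to its left, z up, the work surface at z = 0. Lengths are in mm, angles in rad, forces in N, time in s.
With the tool pointing down it reaches from about 350 to 900 mm from the base axis. Payload 8.1 kg.
Tool frame: the origin (TCP) lies on the centre line of the jaws, within the pads' length; the fingertips stand 22 mm ahead of it and the grasp point (between the pads) lies 3 mm ahead of it; z points along the fingers, y is the line along which they close (so a half turn about z gives the same grasp; the last joint's range is limited). The gripper opens to 92 mm and grips with 3 to 60 N. Pads are 19 mm wide; open, the fingers measure 130 mm over their backs; the gripper's body (75 mm by 190 mm) begins 47 mm behind the grasp point.
Start: joints at [1.004, 0.434, 0.025, 1.573, -0.012, 1.134, -0.075], TCP at [279.573, -558.998, 248.742] pointing down, gripper open.
Joint ranges: [-2.62, 2.62], [-0.44, 2.09], [-1.27, 1.32], [0.08, 2.57], [-1.32, 4.46], [0.12, 2], [-2.74, 2.74]. Speed limits (rad/s): [2.22, 2.22, 3.01, 3.01, 3.14, 3.14, 3.14].

## Interface

Orientations are given as a unit quaternion [x, y, z, w].
In Python, from station import bot gives the robot as it stands.
- The arm moves only by the shell command python3 -m handwheel 'ROWS' [FORCE]. ROWS is JSON, a list of rows, each an object of numbers: "ax", "ay", "az": the turn, a rotation vector about the world's x, y, z in rad; "x", "y", "z": the shift along the world's x, y, z in cm; "jaw": the finger opening in cm, from 0 to 9.18. A call has 1 to 12 rows; each row shifts and turns the commanded pose from where the row before left it; what a row does not reach is not made up. A row lasts 1/12 s, in which the tool goes at most 41.7 mm and 7.16 degrees, less where a joint would pass 70% of its speed; a pose out of reach is approached as far as the arm can. A call with a gripper value outside its range is refused whole. The fingers move at their own pace and stop on an object; FORCE is the grip in N (left out, the last holds). Time passes only in rows, so rows that do not move let the fingers close. It gives the time, the measured TCP pose, the force, the opening and the grip force at its end, in the units of the state.
- bot.sense(): the state, without advancing time (a new reading comes with each control period).
- bot.snapshot(name): name is "side" or "top"; returns a dict with "pixels" (384x512x3 uint8, red, green, blue), "fx", "fy", "cx", "cy" (pixels), "T" (4x4, takes a point from camera to world coordinates). Camera axes: x right, y down, z forward; pixel columns grow to the right and rows downward; lengths in mm; the calibration is good to about 2 mm. A picture is of the moment at which its call begins. There is no depth.
- bot.close_job(): hands the job in; it is judged then, once.
The state is a dict: "clock": time; "joints": joint angles; "qd": joint speeds; "tau": joint torques, N m; "tcp_pos": TCP position; "tcp_rot": TCP orientation; "contact_force": force on the tool from outside, world axes, zero at the start; "ft_torque": the same for the moment, N m; "finger_gap": opening from 0.0 (shut) to 1.0 (fully open); "grasp_force": force on a finger pad.
Only numpy, scipy, OpenCV 4.12 (cv2) and the standard library are available. Lean on these libraries where they do the work, as an engineer would, in place of code of your own. Each camera call takes 0.05 s, during which the arm holds its last target. There are 200 camera calls.

## Task

The evening net is over: put the four handheld radios on charge. Lower each one upright into the desktop charger whose pocket is made for its size (the two alike may share out the two like chargers as you please), its front looking the same way as the charger's sloping front, fully down on the pocket's floor, and let it go. Do not drop or knock over any radio, and leave the coffee mug and the spare battery pack where they stand.

Things in the scene. Friction and masses are not known exactly. Their poses are not given: they have to be found in the camera images.
- radio_large: Largest, thick handheld radio, black, body 48 mm deep (x), 64 wide (y), 106 high, 360 g; stub antenna (13 dia.) 28 above its top on the +y half, knob 10 high on the -y half. Origin: middle of the lower edge of its BACK; centre of underside 24 along -x. -x points out of its front (display), to the robot +-40 deg. Flat faces: grip front to back 20 below body top.
- radio_mid_a: Middle-sized (one of two alike) handheld radio, black, body 34 mm deep (x), 54 wide (y), 100 high, 220 g; stub antenna (13 dia.) 30 above its top on the +y half, knob 10 high on the -y half. Origin: middle of the lower edge of its BACK; centre of underside 17 along -x. -x points out of its front (display), to the robot +-40 deg. Flat faces: grip front to back 20 below body top.
- radio_mid_b: Middle-sized (other of two alike) handheld radio, black, body 34 mm deep (x), 54 wide (y), 100 high, 220 g; stub antenna (13 dia.) 30 above its top on the +y half, knob 10 high on the -y half. Origin: middle of the lower edge of its BACK; centre of underside 17 along -x. -x points out of its front (display), to the robot +-40 deg. Flat faces: grip front to back 20 below body top.
- radio_slim: Smallest, slim handheld radio, black, body 25 mm deep (x), 42 wide (y), 92 high, 130 g; stub antenna (13 dia.) 32 above its top on the +y half, knob 10 high on the -y half. Origin: middle of the lower edge of its BACK; centre of underside 12.5 along -x. -x points out of its front (display), to the robot +-40 deg. Flat faces: grip front to back 20 below body top.
- charger_large: The largest charger, black, fixed: 104 mm deep (x), 96 wide (y), 46 high, sloping nose in front (-x, towards the robot, +-20 deg), lead at back. Grey pocket 56 (x) by 72 (y), floor 12 above desk; mouth flares out 7 per side over the top 12. Origin: on the desk under the middle of the pocket's BACK wall; pocket's centre 28 along -x.
- charger_mid_a: Middle-sized (one of two alike) charger, black, fixed: 90 mm deep (x), 86 wide (y), 46 high, sloping nose in front (-x, towards the robot, +-20 deg), lead at back. Grey pocket 42 (x) by 62 (y), floor 12 above desk; mouth flares out 7 per side over the top 12. Origin: on the desk under the middle of the pocket's BACK wall; pocket's centre 21 along -x.
- charger_mid_b: Middle-sized (other of two alike) charger, black, fixed: 90 mm deep (x), 86 wide (y), 46 high, sloping nose in front (-x, towards the robot, +-20 deg), lead at back. Grey pocket 42 (x) by 62 (y), floor 12 above desk; mouth flares out 7 per side over the top 12. Origin: on the desk under the middle of the pocket's BACK wall; pocket's centre 21 along -x.
- charger_slim: The smallest charger, black, fixed: 81 mm deep (x), 74 wide (y), 46 high, sloping nose in front (-x, towards the robot, +-20 deg), lead at back. Grey pocket 33 (x) by 50 (y), floor 12 above desk; mouth flares out 7 per side over the top 12. Origin: on the desk under the middle of the pocket's BACK wall; pocket's centre 16.5 along -x.
- mug: White ceramic coffee mug standing among the radios, 80 mm across, 95 high, with a handle on its +y side, loose: to be left alone. Origin: centre of its underside.
- spare_battery: Spare battery pack, a plain black block standing on end, 26 mm deep (x) by 56 wide (y) by 76 high, with no antenna, knob or display, loose: to be left alone. Origin: centre of its underside.

How it is judged (in metres and radians):
At the end, for the whole second after the job is handed in: Each radio stands in a charger of its own size: foot of its back within 14 mm (horizontally) of the foot of the pocket's back wall, underside under 18 mm above the desk (pocket floor at 12), upright within 0.12 rad, at rest (under 0.02 m/s) (horizontal distance between radio_large and charger_large below 0.014 m and z of radio_large in the frame of charger_large below 0.018 m and angle between each of radio_large, radio_slim's own z axis and vertical below 0.12 rad and horizontal distance between radio_slim and charger_slim below 0.014 m and z of radio_slim in the frame of charger_slim below 0.018 m and (((horizontal distance between radio_mid_a and charger_mid_a below 0.014 m and z of radio_mid_a in the frame of charger_mid_a below 0.018 m and angle between radio_mid_a's own z axis and vertical below 0.12 rad) and (horizontal distance between radio_mid_b and charger_mid_b below 0.014 m and z of radio_mid_b in the frame of charger_mid_b below 0.018 m and angle between radio_mid_b's own z axis and vertical below 0.12 rad)) or ((horizontal distance between radio_mid_a and charger_mid_b below 0.014 m and z of radio_mid_a in the frame of charger_mid_b below 0.018 m and angle between radio_mid_a's own z axis and vertical below 0.12 rad) and (horizontal distance between radio_mid_b and charger_mid_a below 0.014 m and z of radio_mid_b in the frame of charger_mid_a below 0.018 m and angle between radio_mid_b's own z axis and vertical below 0.12 rad))) and linear speed of each of radio_large, radio_mid_a, radio_mid_b, radio_slim below 0.02 m/s); the robot touches nothing.
It fails at once if a radio is knocked over (angle between any of radio_large, radio_mid_a, radio_mid_b, radio_slim's own z axis and vertical above 0.8 rad).
It fails at once if a radio is dropped (falling free of the fingers at more than 0.7 m/s, a fall of about 25 mm) ((linear speed of radio_large above 0.7 m/s and contact force between the fingers and radio_large below 0.05 N) or (linear speed of radio_mid_a above 0.7 m/s and contact force between the fingers and radio_mid_a below 0.05 N) or (linear speed of radio_mid_b above 0.7 m/s and contact force between the fingers and radio_mid_b below 0.05 N) or (linear speed of radio_slim above 0.7 m/s and contact force between the fingers and radio_slim below 0.05 N)).
It fails at once if the mug or the spare battery is shifted more than 40 mm (distance of any of mug, spare_battery from where it was at the start of the episode above 0.04 m).
It also fails if it takes over 120 s, if anything falls off the work surface, if the arm or the gripper's body presses on something with over 40 N, if the wrist force passes 120 N, or if a joint passes its speed limit or range.

## Working session

There is one attempt and no reset: what is moved stays moved. The work goes in short steps, Python scripts to look and compute and a shell command to move; the robot and the scene stay as the last step left them, time stands still between calls to the robot, and variables do not carry over. Pictures are saved under pics/ and viewed, at most 14 in all, crops included, and the job is handed in when it is done.

```bash
mkdir -p pics; ls; python3 - <<'E'
from station import bot
import cv2,numpy as np
s=bot.sense();print({k:np.round(v,3).tolist() for k,v in s.items() if k!='qd'})
for n in("top","side"):
    r=bot.snapshot(n);cv2.imwrite(f"pics/{n}0.png",r["pixels"][:,:,::-1]);print(n,r["fx"],r["fy"],r["cx"],r["cy"],np.round(r["T"],4).tolist())
    cv2.imwrite(f"pics/{n}0b.png",cv2.resize(r["pixels"][:,:,::-1],(800,600),interpolation=cv2.INTER_CUBIC))
E
```

```text
pics
{'clock': 0.0, 'joints': [1.004, 0.435, 0.025, 1.574, -0.012, 1.134, -0.075], 'tau': [-0.0, -66.785, 0.985, -31.446, -0.061, 0.043, 0.0], 'tcp_pos': [279.299, -558.555, 247.927], 'tcp_rot': [0.973, 0.23, -0.0, -0.001], 'contact_force': [0.07, -0.521, 0.087], 'ft_torque': [0.017, -0.018, 0.044], 'grasp_force': 0.0, 'finger_gap': 1.0}
top 360.99138243730124 360.99138243730124 258.4487411522086 192.59555852407078 [[-0.0047, -0.9812, 0.1928, 296.3104], [-1.0, 0.0037, -0.0056, -10.2348], [0.0048, -0.1928, -0.9812, 1118.4162], [0.0, 0.0, 0.0, 1.0]]
side 459.7020796500754 459.7020796500754 248.74755955806722 192.75730802551223 [[-0.7825, -0.4004, 0.4769, -102.4359], [-0.6227, 0.5004, -0.6016, 808.0216], [0.0022, -0.7676, -0.6409, 868.4058], [0.0, 0.0, 0.0, 1.0]]
```

View pics/top0b.png

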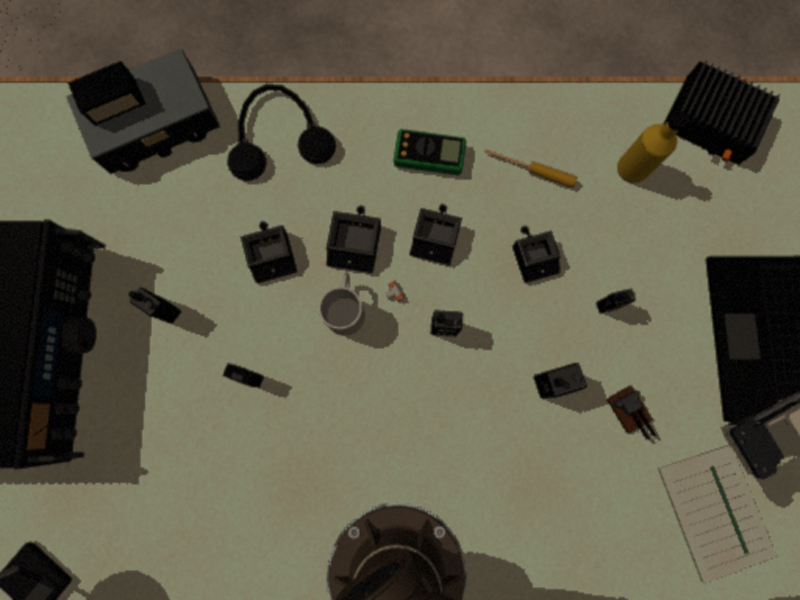

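View pics/side0b.png

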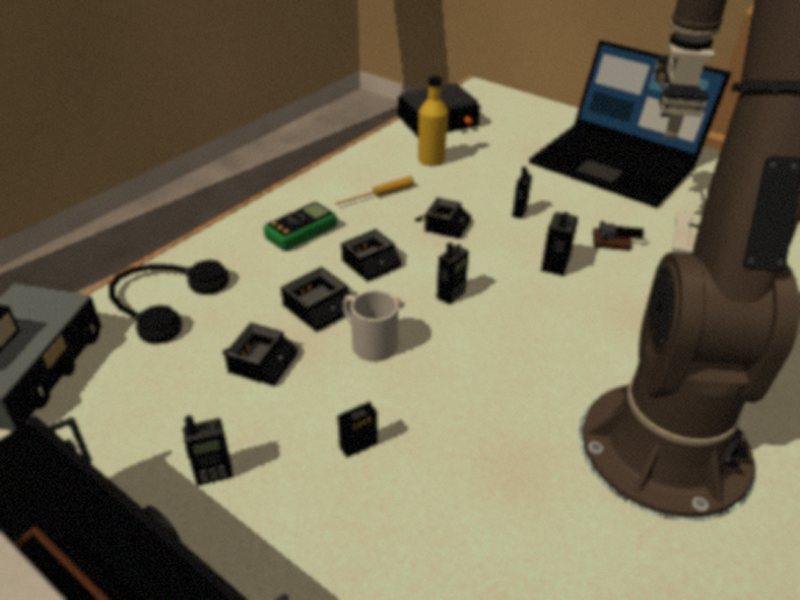

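The top view (800x600) shows the four radios at (155,305) mid, (447,322) mid, (615,300) slim and (560,381) large. The chargers are at (270,252) mid, (354,240) large, (437,235) mid and (538,255) slim. The spare battery is at (243,376) and the mug at (342,308). The side view shows the same objects.

```bash
python3 - <<'E'
import cv2,numpy as np
im=cv2.imread("pics/top0.png")
g=np.clip(im.astype(float)*1.8,0,255).astype(np.uint8)
a=cv2.resize(g[128:188,150:250],(800,480),interpolation=cv2.INTER_CUBIC)
b=cv2.resize(g[128:188,260:360],(800,480),interpolation=cv2.INTER_CUBIC)
# gather: chargers in one tile picture, radios in another (x6)
def tile(im,pts,w=44,h=44,k=6):
    return np.vstack([np.hstack([cv2.resize(im[int(y)-h//2:int(y)+h//2,int(x)-w//2:int(x)+w//2],None,fx=k,fy=k,interpolation=cv2.INTER_CUBIC) for x,y in r]) for r in pts])
f=.64
P=[[(270*f,250*f),(354*f,240*f),(437*f,235*f)],[(538*f,252*f),(155*f,305*f),(447*f,322*f)]]
cv2.imwrite("pics/t1.png",tile(g,P))
s=cv2.imread("pics/side0.png");s=np.clip(s.astype(float)*1.8,0,255).astype(np.uint8)
P=[[(615*f,300*f),(560*f,381*f),(243*f,376*f)]]
A=tile(g,P)
B=tile(s,[[(208*f,450*f),(452*f,272*f),(560*f,242*f)]],48,60,5)
print(A.shape,B.shape)
cv2.imwrite("pics/t2.png",np.vstack([A,cv2.copyMakeBorder(B,0,0,0,A.shape[1]-B.shape[1],0)]))
E
```

```text
(264, 792, 3) (300, 720, 3)
```

View pics/t1.png

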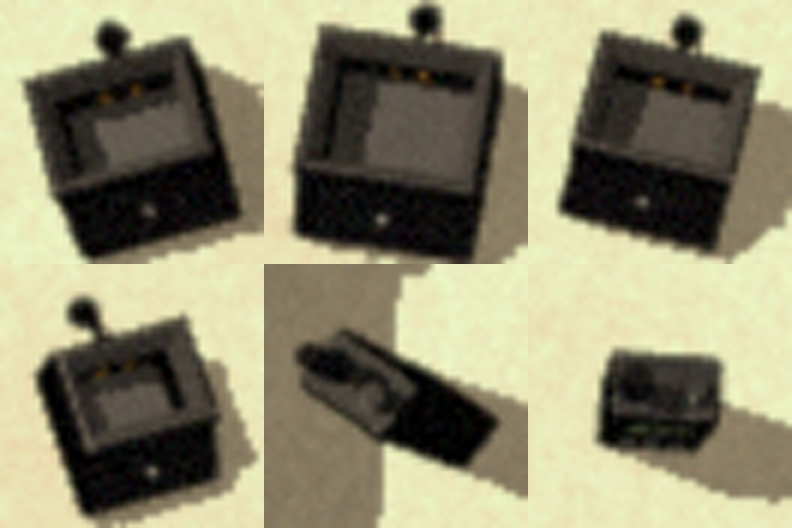

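View pics/t2.png

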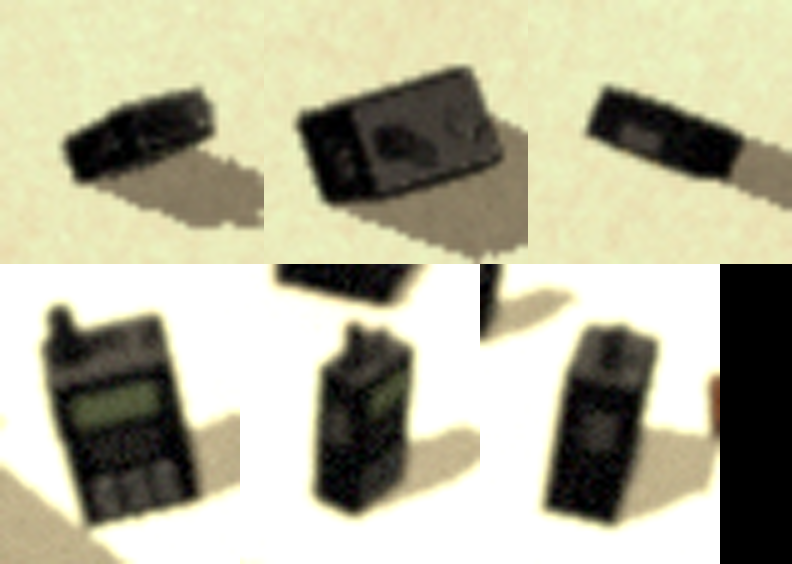

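Tiles: the grey top rims of the four chargers are clear. Their expected size is pocket + 24 mm, so the rim centre is the pocket centre. The left-hand mid radio and the large radio show grey tops. The slim and central mid radios need more contrast.

```bash
python3 - <<'E'
import cv2,numpy as np
im=cv2.imread("pics/top0.png").astype(float).mean(2)
g=np.clip(im*4.0,0,255).astype(np.uint8)
g=cv2.GaussianBlur(g,(0,0),.5)
f=.64
def t(c): 
    x,y=int(c[0]*f),int(c[1]*f); print(x-17,y-14)
    return cv2.resize(g[y-14:y+14,x-17:x+17],None,fx=10,fy=10,interpolation=cv2.INTER_CUBIC)
R=[(155,305),(447,322),(615,300),(560,381)]
T=[t(c) for c in R]
cv2.imwrite("pics/t3.png",np.vstack([np.hstack(T[:2]),np.hstack(T[2:])]))
E
```

```text
82 181
269 192
376 178
341 229
```

View pics/t3.png

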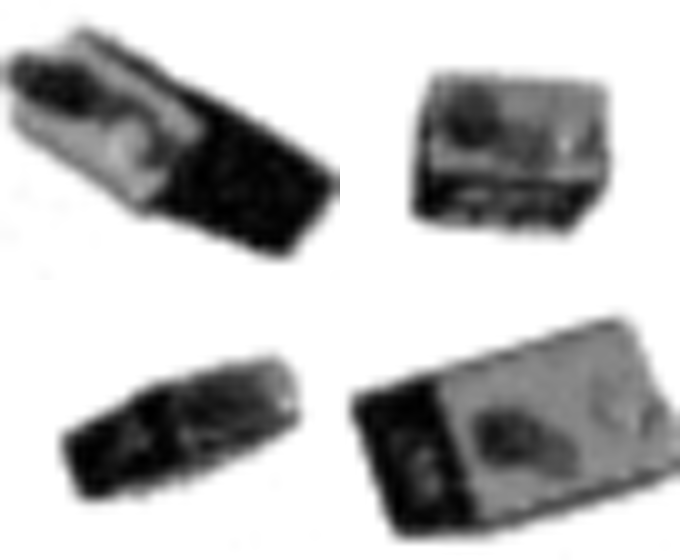

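High contrast gives clear top-face corners for the left mid, centre mid and large radios. On the slim radio the top runs from about (160,388) to (300,420) in the tile and the foot edge from (65,437) to (87,498). Next I cast the rays onto the right planes and fit rigidly.

```bash
cat > h.py <<'E'
import json,numpy as np
TOP=dict(f=360.991382,cx=258.448741,cy=192.595559,T=np.array([[-0.0047,-0.9812,0.1928,296.3104],[-1.0,0.0037,-0.0056,-10.2348],[0.0048,-0.1928,-0.9812,1118.4162]]))
def cast(u,v,z,C=TOP):
    d=C['T'][:,:3]@np.array([(u-C['cx'])/C['f'],(v-C['cy'])/C['f'],1]);o=C['T'][:,3]
    return (o+d*(z-o[2])/d[2])[:2]
def fit(model,pts):
    m=np.array(model,float);p=np.array(pts);a=m-m.mean(0);b=p-p.mean(0)
    yaw=np.arctan2((a[:,0]*b[:,1]-a[:,1]*b[:,0]).sum(),(a*b).sum())
    R=np.array([[np.cos(yaw),-np.sin(yaw)],[np.sin(yaw),np.cos(yaw)]])
    t=p.mean(0)-R@m.mean(0); return t,yaw,np.linalg.norm(m@R.T+t-p,axis=1)
E
python3 - <<'E'
from h import *
def rect(d,w): return {'BL':(d/2,w/2),'BR':(d/2,-w/2),'FR':(-d/2,-w/2),'FL':(-d/2,w/2)}
def do(n,d,w,L,k,off,org):
    m=[];p=[]
    for c,z,x,y in L:
        m.append(rect(d,w)[c]);p.append(cast(org[0]+(x-off[0]+.5)/k-.5,org[1]+(y-off[1]+.5)/k-.5,z))
    t,yaw,r=fit(m,p);print(n,np.round(t,1),'yaw',round(yaw,3),np.round(np.degrees(yaw),1),'res',np.round(r,1))
    p=np.array(p);print('   sides',np.round(np.linalg.norm(np.roll(p,-1,0)-p,axis=1),1))
q=lambda z,*c:[(n,z,*xy) for n,xy in zip(('BL','BR','FR','FL'),c)]
do('ch_mid_L',66,86,q(46,(26,80),(187,38),(221,153),(60,193)),6,(0,0),(150,138))
do('ch_large',80,96,q(46,(320,25),(502,52),(477,192),(297,165)),6,(264,0),(204,131))
do('ch_mid_R',66,86,q(46,(602,33),(760,68),(733,182),(577,148)),6,(528,0),(257,128))
do('ch_slim',57,74,q(46,(50,357),(185,318),(218,415),(83,453)),6,(0,264),(322,139))
do('mid_L',34,54,q(100,(80,30),(205,130),(145,212),(15,122)),10,(0,0),(82,181))
do('mid_C',34,54,q(100,(437,75),(607,88),(603,180),(432,172)),10,(340,0),(269,192))
do('large',48,64,q(106,(357,103),(468,68),(502,155),(378,195)),6,(264,0),(336,221))
do('slim',25,42,q(92,(160,388),(285,358),(300,420),(175,460))+[('FL',0,87,498),('BL',0,65,437)],10,(0,280),(376,178))
E
```

```text
ch_mid_L [620.4 255.3] yaw 0.28 16.1 res [0.8 2.2 0.3 3.1]
   sides [85.1 64.8 84.  63.6]
ch_large [646.5  83.4] yaw -0.155 -8.9 res [1.7 2.  2.  2.3]
   sides [96.  76.4 93.7 76.4]
ch_mid_R [656.  -83.8] yaw -0.23 -13.2 res [1.4 1.6 2.3 2.2]
   sides [84.3 63.4 82.2 63.9]
ch_slim [ 612.3 -280.8] yaw 0.278 15.9 res [2.  1.4 1.8 1.8]
   sides [73.9 53.9 73.1 53.2]
mid_L [497.4 459.5] yaw -0.604 -34.6 res [2.3 4.9 3.6 4.4]
   sides [48.3 28.2 47.3 31.5]
mid_C [461.7 -96.1] yaw -0.066 -3.8 res [3.9 4.5 4.5 3.9]
   sides [48.8 26.7 48.8 28.1]
large [ 353.1 -305.7] yaw 0.278 15.9 res [6.  4.3 3.9 2.2]
   sides [55.2 42.4 61.3 42.9]
slim [ 504.8 -425.9] yaw 0.218 12.5 res [3.4 4.7 6.1 1.9 6.9 4.8]
   sides [38.2 18.7 39.1  8.5 20.4  5.2]
```

```bash
R='{"x":0.615,"y":2.108,"az":0.1153}'; true; python3 -m handwheel '[{"x":0.615,"y":2.108,"az":0.1153},{"x":0.615,"y":2.108,"az":0.1153},{"x":0.615,"y":2.108,"az":0.1153},{"x":0.615,"y":2.108,"az":0.1153},{"x":0.615,"y":2.108,"az":0.1153},{"x":0.615,"y":2.108,"az":0.1153},{"x":0.615,"y":2.108,"az":0.1153},{"x":0.615,"y":2.108,"az":0.1153},{"x":0.615,"y":2.108,"az":0.1153},{"x":0.615,"y":2.108,"az":0.1153},{"x":0.615,"y":2.108,"az":0.1153},{"x":0.615,"y":2.108,"az":0.1153}]' 20
cat >> h.py <<'E'
def st(tx,ty,tz,yaw_deg):
    """remaining move from the measured pose to a target pose, in handwheel units"""
    from station import bot
    from scipy.spatial.transform import Rotation as Ro
    s=bot.sense();p=s['tcp_pos'];M=Ro.from_quat(s['tcp_rot']).as_matrix()
    cl=np.degrees(np.arctan2(M[1,1],M[0,1]));d=(yaw_deg-cl+90)%180-90
    print('t',round(s['clock'],2),'pos',np.round(p,1),'closing',round(cl,1),'tilt',np.round(M[:2,2],3),'gap',round(s['finger_gap']*91.8,1),'grip',round(s['grasp_force'],1),'F',np.round(s['contact_force'],1),'q7',round(s['joints'][6],2))
    print('to go cm',np.round((np.array([tx,ty,tz])-p)/10,3),'az',round(np.radians(d),3))
E
python3 -c "
from h import *
st(353.1,-305.7,248,15.9)
print(cast(342*.64,308*.64,90))"
```

```text
t 0.1 pos [ 279.4 -558.6  248. ] closing -63.4 tilt [-0.001  0.001] gap 91.6 grip 0.0 F [-0.  -1.1 -0.3] q7 -0.08
to go cm [ 7.3740e+00  2.5292e+01 -2.0000e-03] az 1.385
[485.47125639  98.50413531]$[0]: bad value
```

```bash
python3 -m handwheel '[{"ax":0,"ay":0,"az":0.115,"x":0.6,"y":2.1,"z":0,"jaw":9.0}]' 20; python3 -m handwheel --help | head -20
```

```text
clock: 0.18
tcp_pos: [283.3, -540.8, 247.9]
tcp_rot: [0.959, 0.282, -0.001, 0.0]
contact_force: [-0.0, 0.2, -0.1]
finger_gap: 0.986
grasp_force: 0.0invalid input: not JSON, or not a number
```

```bash
python3 -m handwheel '[{"ax":0,"ay":0,"az":0.115,"x":0.61,"y":2.1,"z":0,"jaw":9},{"ax":0,"ay":0,"az":0.115,"x":0.61,"y":2.1,"z":0,"jaw":9},{"ax":0,"ay":0,"az":0.115,"x":0.61,"y":2.1,"z":0,"jaw":9},{"ax":0,"ay":0,"az":0.115,"x":0.61,"y":2.1,"z":0,"jaw":9},{"ax":0,"ay":0,"az":0.115,"x":0.61,"y":2.1,"z":0,"jaw":9},{"ax":0,"ay":0,"az":0.115,"x":0.61,"y":2.1,"z":0,"jaw":9},{"ax":0,"ay":0,"az":0.115,"x":0.61,"y":2.1,"z":0,"jaw":9},{"ax":0,"ay":0,"az":0.115,"x":0.61,"y":2.1,"z":0,"jaw":9},{"ax":0,"ay":0,"az":0.115,"x":0.61,"y":2.1,"z":0,"jaw":9},{"ax":0,"ay":0,"az":0.115,"x":0.61,"y":2.1,"z":0,"jaw":9},{"ax":0,"ay":0,"az":0.115,"x":0.61,"y":2.1,"z":0,"jaw":9},{"ax":0,"ay":0,"az":0,"x":0,"y":0,"z":0,"jaw":9}]' 20
python3 -c "
from h import *
st(353.1,-305.7,97,15.9)"
```

```text
clock: 1.18
tcp_pos: [353.9, -302.7, 248.7]
tcp_rot: [0.6, 0.8, 0.001, -0.0]
contact_force: [-0.8, 0.7, -0.1]
finger_gap: 0.982
grasp_force: 0.0
t 1.18 pos [ 353.9 -302.7  248.7] closing 16.3 tilt [0.    0.002] gap 90.2 grip 0.0 F [-0.8  0.7 -0.1] q7 0.79
to go cm [ -0.077  -0.295 -15.169] az -0.007
```

```bash
python3 -m handwheel '[{"ax":0,"ay":0,"az":0,"x":-0.08,"y":-0.3,"z":-1.5,"jaw":9},{"ax":0,"ay":0,"az":0,"x":0,"y":0,"z":-2,"jaw":9},{"ax":0,"ay":0,"az":0,"x":0,"y":0,"z":-2,"jaw":9},{"ax":0,"ay":0,"az":0,"x":0,"y":0,"z":-2,"jaw":9},{"ax":0,"ay":0,"az":0,"x":0,"y":0,"z":-2,"jaw":9},{"ax":0,"ay":0,"az":0,"x":0,"y":0,"z":-1.5,"jaw":9},{"ax":0,"ay":0,"az":0,"x":0,"y":0,"z":-1.5,"jaw":9},{"ax":0,"ay":0,"az":0,"x":0,"y":0,"z":-1,"jaw":9},{"ax":0,"ay":0,"az":0,"x":0,"y":0,"z":-1,"jaw":9},{"ax":0,"ay":0,"az":0,"x":0,"y":0,"z":-0.6,"jaw":9},{"ax":0,"ay":0,"az":0,"x":0,"y":0,"z":0,"jaw":9}]' 20
python3 - <<'E'
from h import *
from station import bot
import cv2
st(353.1,-305.7,97,15.9)
T=[]
for n,(x,y) in (("top",(358,244)),("side",(360,155))):
    im=np.clip(bot.snapshot(n)["pixels"][:,:,::-1].astype(float)*2.2,0,255).astype(np.uint8)
    T.append(cv2.resize(im[y-40:y+40,x-35:x+35],None,fx=5,fy=5,interpolation=cv2.INTER_CUBIC))
cv2.imwrite("pics/g1.png",np.hstack(T))
E
```

```text
clock: 2.1
tcp_pos: [351.4, -309.8, 96.8]
tcp_rot: [0.604, 0.797, 0.0, -0.001]
contact_force: [0.2, -0.8, -0.2]
finger_gap: 0.981
grasp_force: 0.0
t 2.1 pos [ 351.4 -309.8   96.8] closing 15.6 tilt [-0.001  0.001] gap 90.0 grip 0.0 F [ 0.2 -0.8 -0.2] q7 0.68
to go cm [0.171 0.41  0.021] az 0.005
```

View pics/g1.png

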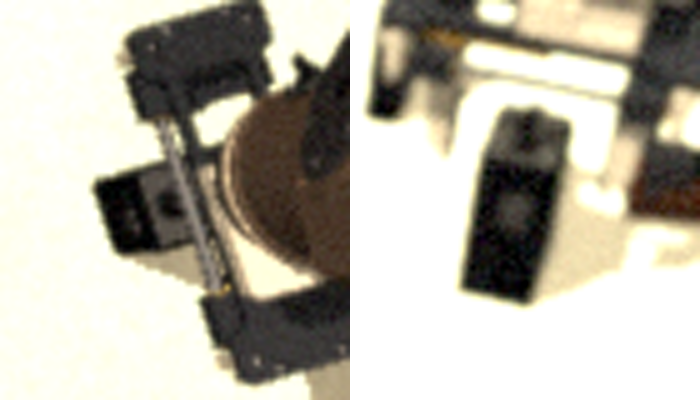

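The top view shows the open jaws straddling the large radio about its centre. The side view shows it upright between the fingers. I'll correct 4 mm and close.

```bash
python3 -m handwheel '[{"ax":0,"ay":0,"az":0.005,"x":0.17,"y":0.4,"z":0,"jaw":9},{"ax":0,"ay":0,"az":0,"x":0,"y":0,"z":0,"jaw":6.5},{"ax":0,"ay":0,"az":0,"x":0,"y":0,"z":0,"jaw":6},{"ax":0,"ay":0,"az":0,"x":0,"y":0,"z":0,"jaw":5.5},{"ax":0,"ay":0,"az":0,"x":0,"y":0,"z":0,"jaw":5},{"ax":0,"ay":0,"az":0,"x":0,"y":0,"z":0,"jaw":4},{"ax":0,"ay":0,"az":0,"x":0,"y":0,"z":0,"jaw":4},{"ax":0,"ay":0,"az":0,"x":0,"y":0,"z":0,"jaw":4},{"ax":0,"ay":0,"az":0,"x":0,"y":0,"z":0,"jaw":4},{"ax":0,"ay":0,"az":0,"x":0,"y":0,"z":0,"jaw":4},{"ax":0,"ay":0,"az":0,"x":0,"y":0,"z":0,"jaw":4}]' 25
python3 -m handwheel '[{"ax":0,"ay":0,"az":0,"x":0,"y":0,"z":0.3,"jaw":4},{"ax":0,"ay":0,"az":0,"x":0,"y":0,"z":0.6,"jaw":4},{"ax":0,"ay":0,"az":0,"x":0,"y":0,"z":1.1,"jaw":4},{"ax":0,"ay":0,"az":0,"x":0,"y":0,"z":2,"jaw":4},{"ax":0,"ay":0,"az":0,"x":0,"y":0,"z":2,"jaw":4},{"ax":0,"ay":0,"az":0,"x":0,"y":0,"z":2.5,"jaw":4},{"ax":0,"ay":0,"az":0,"x":0,"y":0,"z":2.5,"jaw":4},{"ax":0,"ay":0,"az":0,"x":0,"y":0,"z":2,"jaw":4},{"ax":0,"ay":0,"az":0,"x":0,"y":0,"z":2,"jaw":4},{"ax":0,"ay":0,"az":0,"x":0,"y":0,"z":1,"jaw":4},{"ax":0,"ay":0,"az":0,"x":0,"y":0,"z":0,"jaw":4},{"ax":0,"ay":0,"az":0,"x":0,"y":0,"z":0,"jaw":4}]' 25
python3 -c "
from h import *
st(646.5,83.4,260,-8.9)"
```

```text
clock: 3.12
tcp_pos: [353.4, -306.1, 97.7]
tcp_rot: [0.602, 0.798, -0.0, -0.0]
contact_force: [-0.9, -0.6, -0.5]
finger_gap: 0.52
grasp_force: 25.0
clock: 4.12
tcp_pos: [353.4, -305.9, 257.5]
tcp_rot: [0.602, 0.798, -0.0, 0.0]
contact_force: [0.0, -0.1, -3.6]
finger_gap: 0.52
grasp_force: 24.9
t 4.12 pos [ 353.4 -305.9  257.5] closing 15.9 tilt [ 0. -0.] gap 47.8 grip 24.9 F [ 0.  -0.1 -3.6] q7 0.79
to go cm [29.305 38.931  0.248] az -0.433
```

```bash
python3 -m handwheel '[{"ax":0,"ay":0,"az":0,"x":0.45,"y":0.6,"z":0.25,"jaw":4},{"ax":0,"ay":0,"az":-0.01,"x":0.9,"y":1.2,"z":0,"jaw":4},{"ax":0,"ay":0,"az":-0.02,"x":1.35,"y":1.8,"z":0,"jaw":4},{"ax":0,"ay":0,"az":-0.03,"x":1.8,"y":2.4,"z":0,"jaw":4},{"ax":0,"ay":0,"az":-0.03,"x":1.8,"y":2.4,"z":0,"jaw":4},{"ax":0,"ay":0,"az":-0.03,"x":1.8,"y":2.4,"z":0,"jaw":4},{"ax":0,"ay":0,"az":-0.03,"x":1.8,"y":2.4,"z":0,"jaw":4},{"ax":0,"ay":0,"az":-0.03,"x":1.8,"y":2.4,"z":0,"jaw":4},{"ax":0,"ay":0,"az":-0.03,"x":1.8,"y":2.4,"z":0,"jaw":4},{"ax":0,"ay":0,"az":-0.03,"x":1.8,"y":2.4,"z":0,"jaw":4},{"ax":0,"ay":0,"az":-0.03,"x":1.8,"y":2.4,"z":0,"jaw":4},{"ax":0,"ay":0,"az":-0.03,"x":1.8,"y":2.4,"z":0,"jaw":4}]' 25
python3 -m handwheel '[{"ax":0,"ay":0,"az":-0.03,"x":1.8,"y":2.4,"z":0,"jaw":4},{"ax":0,"ay":0,"az":-0.03,"x":1.8,"y":2.4,"z":0,"jaw":4},{"ax":0,"ay":0,"az":-0.03,"x":1.8,"y":2.4,"z":0,"jaw":4},{"ax":0,"ay":0,"az":-0.03,"x":1.8,"y":2.4,"z":0,"jaw":4},{"ax":0,"ay":0,"az":-0.013,"x":1.4,"y":1.8,"z":0,"jaw":4},{"ax":0,"ay":0,"az":0,"x":1,"y":1.3,"z":0,"jaw":4},{"ax":0,"ay":0,"az":0,"x":0.5,"y":0.7,"z":0,"jaw":4},{"ax":0,"ay":0,"az":0,"x":0.3,"y":0.3,"z":0,"jaw":4},{"ax":0,"ay":0,"az":0,"x":0,"y":0,"z":0,"jaw":4},{"ax":0,"ay":0,"az":0,"x":0,"y":0,"z":0,"jaw":4},{"ax":0,"ay":0,"az":0,"x":0,"y":0,"z":0,"jaw":4}]' 25
python3 -c "
from h import *
st(646.5,83.4,190,-8.9)"
```

```text
clock: 5.12
tcp_pos: [542.6, -51.9, 258.7]
tcp_rot: [0.715, 0.699, -0.001, -0.001]
contact_force: [1.0, -0.4, -3.3]
finger_gap: 0.523
grasp_force: 24.9
clock: 6.03
tcp_pos: [646.1, 81.5, 260.1]
tcp_rot: [0.76, 0.65, -0.0, 0.0]
contact_force: [-0.5, -0.3, -3.1]
finger_gap: 0.521
grasp_force: 24.9
t 6.03 pos [646.1  81.5 260.1] closing -9.0 tilt [-0.    -0.001] gap 47.8 grip 24.9 F [-0.5 -0.3 -3.1] q7 -0.55
to go cm [ 0.035  0.19  -7.01 ] az 0.001
```

```bash
python3 -m handwheel '[{"ax":0,"ay":0,"az":0,"x":0.03,"y":0.19,"z":-1,"jaw":4},{"ax":0,"ay":0,"az":0,"x":0,"y":0,"z":-2,"jaw":4},{"ax":0,"ay":0,"az":0,"x":0,"y":0,"z":-2,"jaw":4},{"ax":0,"ay":0,"az":0,"x":0,"y":0,"z":-2,"jaw":4},{"ax":0,"ay":0,"az":0,"x":0,"y":0,"z":-2,"jaw":4},{"ax":0,"ay":0,"az":0,"x":0,"y":0,"z":-1,"jaw":4},{"ax":0,"ay":0,"az":0,"x":0,"y":0,"z":-0.5,"jaw":4},{"ax":0,"ay":0,"az":0,"x":0,"y":0,"z":0,"jaw":4},{"ax":0,"ay":0,"az":0,"x":0,"y":0,"z":0,"jaw":4}]' 25
python3 - <<'E'
from h import *
from station import bot
import cv2
st(646.5,83.4,110,-8.9)
T=[]
for n,(x,y) in (("top",(226,150)),("side",(202,180))):
    im=np.clip(bot.snapshot(n)["pixels"][:,:,::-1].astype(float)*2.2,0,255).astype(np.uint8)
    T.append(cv2.resize(im[y-40:y+40,x-35:x+35],None,fx=5,fy=5,interpolation=cv2.INTER_CUBIC))
cv2.imwrite("pics/g2.png",np.hstack(T))
E
```

```text
clock: 6.78
tcp_pos: [647.3, 84.9, 156.0]
tcp_rot: [0.76, 0.65, 0.0, 0.0]
contact_force: [0.8, 0.3, -2.4]
finger_gap: 0.52
grasp_force: 24.9
t 6.78 pos [647.3  84.9 156. ] closing -8.9 tilt [0.001 0.   ] gap 47.7 grip 24.9 F [ 0.8  0.3 -2.4] q7 -0.59
to go cm [-0.075 -0.151 -4.595] az -0.0
```

View pics/g2.png

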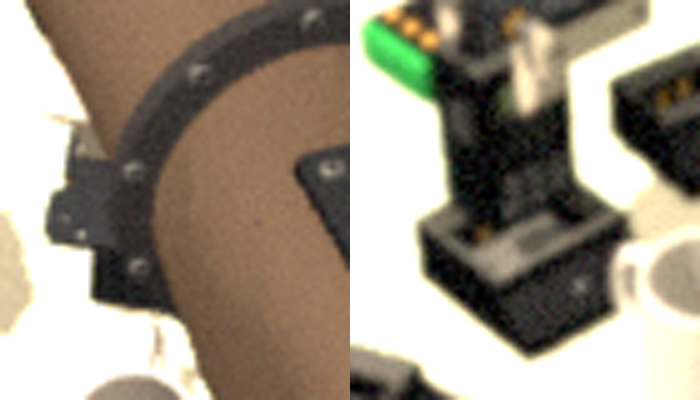

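The arm blocks the top view. The side view shows the radio's foot just over the large charger's mouth. I'll lower in two stages and watch the force.

```bash
python3 -m handwheel '[{"ax":0,"ay":0,"az":0,"x":-0.05,"y":-0.1,"z":-0.4,"jaw":4},{"ax":0,"ay":0,"az":0,"x":0,"y":0,"z":-0.5,"jaw":4},{"ax":0,"ay":0,"az":0,"x":0,"y":0,"z":-0.5,"jaw":4},{"ax":0,"ay":0,"az":0,"x":0,"y":0,"z":-0.4,"jaw":4},{"ax":0,"ay":0,"az":0,"x":0,"y":0,"z":-0.4,"jaw":4},{"ax":0,"ay":0,"az":0,"x":0,"y":0,"z":-0.3,"jaw":4},{"ax":0,"ay":0,"az":0,"x":0,"y":0,"z":0,"jaw":4}]' 25;python3 -c "
from h import *
st(646.5,83.4,110,-8.9)"
```

```text
clock: 7.47
tcp_pos: [645.9, 83.8, 129.2]
tcp_rot: [0.76, 0.65, -0.001, -0.0]
contact_force: [-0.4, 0.2, -3.9]
finger_gap: 0.523
grasp_force: 24.9
t 7.47 pos [645.9  83.8 129.2] closing -8.9 tilt [-0.001 -0.   ] gap 48.0 grip 24.9 F [-0.4  0.2 -3.9] q7 -0.6
to go cm [ 0.058 -0.041 -1.925] az -0.0
```

```bash
python3 -m handwheel '[{"ax":0,"ay":0,"az":0,"x":0.03,"y":0,"z":-0.4,"jaw":4},{"ax":0,"ay":0,"az":0,"x":0,"y":0,"z":-0.4,"jaw":4},{"ax":0,"ay":0,"az":0,"x":0,"y":0,"z":-0.4,"jaw":4},{"ax":0,"ay":0,"az":0,"x":0,"y":0,"z":-0.3,"jaw":4},{"ax":0,"ay":0,"az":0,"x":0,"y":0,"z":-0.2,"jaw":4},{"ax":0,"ay":0,"az":0,"x":0,"y":0,"z":-0.1,"jaw":4},{"ax":0,"ay":0,"az":0,"x":0,"y":0,"z":0,"jaw":4}]' 25;python3 -c "
from h import *
st(646.5,83.4,110,-8.9)"
```

```text
clock: 8.05
tcp_pos: [646.5, 83.9, 111.9]
tcp_rot: [0.76, 0.65, -0.0, -0.0]
contact_force: [0.1, -0.2, -3.0]
finger_gap: 0.524
grasp_force: 24.9
t 8.05 pos [646.5  83.9 111.9] closing -8.9 tilt [-0. -0.] gap 48.1 grip 24.9 F [ 0.1 -0.2 -3. ] q7 -0.61
to go cm [-0.005 -0.047 -0.193] az -0.0
```

```bash
python3 -m handwheel '[{"ax":0,"ay":0,"az":0,"x":0,"y":0,"z":-0.15,"jaw":4},{"ax":0,"ay":0,"az":0,"x":0,"y":0,"z":-0.1,"jaw":4},{"ax":0,"ay":0,"az":0,"x":0,"y":0,"z":0,"jaw":4},{"ax":0,"ay":0,"az":0,"x":0,"y":0,"z":0,"jaw":5.2},{"ax":0,"ay":0,"az":0,"x":0,"y":0,"z":0,"jaw":6},{"ax":0,"ay":0,"az":0,"x":0,"y":0,"z":0,"jaw":7},{"ax":0,"ay":0,"az":0,"x":0,"y":0,"z":0,"jaw":7},{"ax":0,"ay":0,"az":0,"x":0,"y":0,"z":0,"jaw":7},{"ax":0,"ay":0,"az":0,"x":0,"y":0,"z":0,"jaw":7}]' 25;python3 -c "
from h import *
st(461.7,-96.1,250,-3.8)"
```

```text
clock: 8.8
tcp_pos: [646.8, 83.9, 109.9]
tcp_rot: [0.76, 0.65, 0.0, 0.0]
contact_force: [0.9, -0.5, 0.5]
finger_gap: 0.759
grasp_force: 0.0
t 8.8 pos [646.8  83.9 109.9] closing -8.9 tilt [0. 0.] gap 69.6 grip 0.0 F [ 0.9 -0.5  0.5] q7 -0.61
to go cm [-18.507 -18.002  14.013] az 0.089
```

```bash
python3 -m handwheel '[{"ax":0,"ay":0,"az":0,"x":0,"y":0,"z":1,"jaw":7},{"ax":0,"ay":0,"az":0,"x":0,"y":0,"z":2,"jaw":7},{"ax":0,"ay":0,"az":0,"x":0,"y":0,"z":2.5,"jaw":7},{"ax":0,"ay":0,"az":0,"x":0,"y":0,"z":2.5,"jaw":7},{"ax":0,"ay":0,"az":0,"x":0,"y":0,"z":2.5,"jaw":7},{"ax":0,"ay":0,"az":0,"x":0,"y":0,"z":2,"jaw":7},{"ax":0,"ay":0,"az":0,"x":0,"y":0,"z":1,"jaw":7},{"ax":0,"ay":0,"az":0,"x":0,"y":0,"z":0.5,"jaw":7}]' 25
python3 -m handwheel '[{"ax":0,"ay":0,"az":0,"x":-0.5,"y":-0.5,"z":0,"jaw":7},{"ax":0,"ay":0,"az":0,"x":-1.2,"y":-1.2,"z":0,"jaw":7},{"ax":0,"ay":0,"az":0,"x":-1.8,"y":-1.8,"z":0,"jaw":7},{"ax":0,"ay":0,"az":0.03,"x":-2.2,"y":-2.2,"z":0,"jaw":7},{"ax":0,"ay":0,"az":0.03,"x":-2.4,"y":-2.4,"z":0,"jaw":7},{"ax":0,"ay":0,"az":0.029,"x":-2.4,"y":-2.4,"z":0,"jaw":7},{"ax":0,"ay":0,"az":0,"x":-2.4,"y":-2.4,"z":0,"jaw":7},{"ax":0,"ay":0,"az":0,"x":-2.2,"y":-2.1,"z":0,"jaw":7},{"ax":0,"ay":0,"az":0,"x":-1.6,"y":-1.5,"z":0,"jaw":7},{"ax":0,"ay":0,"az":0,"x":-1,"y":-0.9,"z":0,"jaw":7},{"ax":0,"ay":0,"az":0,"x":-0.8,"y":-0.6,"z":0,"jaw":7},{"ax":0,"ay":0,"az":0,"x":0,"y":0,"z":0,"jaw":7}]' 25
python3 -c "
from h import *
st(461.7,-96.1,92,-3.8)"
```

```text
clock: 9.47
tcp_pos: [647.3, 84.2, 252.1]
tcp_rot: [0.76, 0.65, 0.001, 0.001]
contact_force: [-0.8, -0.2, -0.8]
finger_gap: 0.761
grasp_force: 0.0
clock: 10.47
tcp_pos: [459.4, -97.7, 248.7]
tcp_rot: [0.731, 0.682, -0.001, -0.001]
contact_force: [0.2, 0.5, 0.2]
finger_gap: 0.764
grasp_force: 0.0
t 10.47 pos [459.4 -97.7 248.7] closing -3.9 tilt [-0.003 -0.001] gap 70.1 grip 0.0 F [0.2 0.5 0.2] q7 -0.09
to go cm [  0.233   0.159 -15.672] az 0.002
```

```bash
python3 -m handwheel '[{"ax":0,"ay":0,"az":0,"x":0,"y":0,"z":-1.5,"jaw":7},{"ax":0,"ay":0,"az":0,"x":0,"y":0,"z":-2,"jaw":7},{"ax":0,"ay":0,"az":0,"x":0,"y":0,"z":-2,"jaw":7},{"ax":0,"ay":0,"az":0,"x":0,"y":0,"z":-2,"jaw":7},{"ax":0,"ay":0,"az":0,"x":0,"y":0,"z":-2,"jaw":7},{"ax":0,"ay":0,"az":0,"x":0,"y":0,"z":-2,"jaw":7},{"ax":0,"ay":0,"az":0,"x":0,"y":0,"z":-1.5,"jaw":7},{"ax":0,"ay":0,"az":0,"x":0,"y":0,"z":-1.2,"jaw":7},{"ax":0,"ay":0,"az":0,"x":0,"y":0,"z":-1,"jaw":7},{"ax":0,"ay":0,"az":0,"x":0,"y":0,"z":-0.6,"jaw":7},{"ax":0,"ay":0,"az":0,"x":0,"y":0,"z":0,"jaw":7},{"ax":0,"ay":0,"az":0,"x":0,"y":0,"z":0,"jaw":7}]' 20
python3 - <<'E'
from h import *
from station import bot
import cv2
st(461.7,-96.1,92,-3.8)
T=[]
for n,(x,y) in (("top",(286,190)),("side",(290,170))):
    im=np.clip(bot.snapshot(n)["pixels"][:,:,::-1].astype(float)*2.2,0,255).astype(np.uint8)
    T.append(cv2.resize(im[y-50:y+40,max(0,x-90):x+50] if n=="side" else im[max(0,y-80):y+10,x-90:x-20],None,fx=4,fy=4,interpolation=cv2.INTER_CUBIC))
cv2.imwrite("pics/g3.png",np.hstack(T)[:,:800])
E
```

```text
clock: 11.47
tcp_pos: [461.9, -95.7, 91.7]
tcp_rot: [0.73, 0.684, 0.0, -0.0]
contact_force: [0.1, 0.1, 0.5]
finger_gap: 0.762
grasp_force: 0.0
t 11.47 pos [461.9 -95.7  91.7] closing -3.8 tilt [-0.  0.] gap 69.9 grip 0.0 F [0.1 0.1 0.5] q7 -0.24
to go cm [-0.018 -0.039  0.029] az -0.001
```

View pics/g3.png

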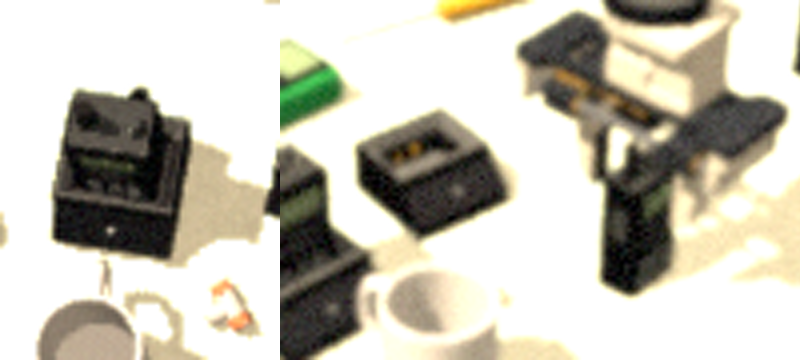

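The top crop shows the large radio standing square in its charger with the mug untouched. The side crop shows the fingers either side of the centre mid radio. Closing and lifting.

```bash
python3 -m handwheel '[{"ax":0,"ay":0,"az":0,"x":0,"y":0,"z":0,"jaw":5},{"ax":0,"ay":0,"az":0,"x":0,"y":0,"z":0,"jaw":4.5},{"ax":0,"ay":0,"az":0,"x":0,"y":0,"z":0,"jaw":4},{"ax":0,"ay":0,"az":0,"x":0,"y":0,"z":0,"jaw":3.5},{"ax":0,"ay":0,"az":0,"x":0,"y":0,"z":0,"jaw":2.6},{"ax":0,"ay":0,"az":0,"x":0,"y":0,"z":0,"jaw":2.6},{"ax":0,"ay":0,"az":0,"x":0,"y":0,"z":0,"jaw":2.6},{"ax":0,"ay":0,"az":0,"x":0,"y":0,"z":0,"jaw":2.6},{"ax":0,"ay":0,"az":0,"x":0,"y":0,"z":0,"jaw":2.6}]' 20
python3 -m handwheel '[{"ax":0,"ay":0,"az":0,"x":0,"y":0,"z":0.3,"jaw":2.6},{"ax":0,"ay":0,"az":0,"x":0,"y":0,"z":0.6,"jaw":2.6},{"ax":0,"ay":0,"az":0,"x":0,"y":0,"z":1.1,"jaw":2.6},{"ax":0,"ay":0,"az":0,"x":0,"y":0,"z":2,"jaw":2.6},{"ax":0,"ay":0,"az":0,"x":0,"y":0,"z":2,"jaw":2.6},{"ax":0,"ay":0,"az":0,"x":0,"y":0,"z":2,"jaw":2.6},{"ax":0,"ay":0,"az":0,"x":0,"y":0,"z":1.5,"jaw":2.6},{"ax":0,"ay":0,"az":0,"x":0,"y":0,"z":0.5,"jaw":2.6},{"ax":0,"ay":0,"az":0,"x":0,"y":0,"z":0,"jaw":2.6},{"ax":0,"ay":0,"az":0,"x":0,"y":0,"z":0,"jaw":2.6}]' 20
python3 -c "
from h import *
st(656,-83.8,148,-13.2)"
```

```text
clock: 12.32
tcp_pos: [461.7, -96.1, 91.8]
tcp_rot: [0.73, 0.683, -0.0, 0.0]
contact_force: [-0.6, 0.6, 1.3]
finger_gap: 0.373
grasp_force: 20.0
clock: 13.15
tcp_pos: [461.3, -96.1, 191.4]
tcp_rot: [0.73, 0.683, -0.0, -0.0]
contact_force: [-0.6, -0.3, -3.0]
finger_gap: 0.369
grasp_force: 20.0
t 13.15 pos [461.3 -96.1 191.4] closing -3.8 tilt [-0. -0.] gap 33.9 grip 20.0 F [-0.6 -0.3 -3. ] q7 -0.14
to go cm [19.467  1.235 -4.337] az -0.164
```

```bash
python3 -m handwheel '[{"ax":0,"ay":0,"az":0,"x":0.5,"y":0,"z":0,"jaw":2.6},{"ax":0,"ay":0,"az":-0.02,"x":1.2,"y":0.1,"z":0,"jaw":2.6},{"ax":0,"ay":0,"az":-0.03,"x":2,"y":0.2,"z":0,"jaw":2.6},{"ax":0,"ay":0,"az":-0.03,"x":2.5,"y":0.2,"z":0,"jaw":2.6},{"ax":0,"ay":0,"az":-0.03,"x":2.8,"y":0.2,"z":0,"jaw":2.6},{"ax":0,"ay":0,"az":-0.03,"x":2.8,"y":0.2,"z":0,"jaw":2.6},{"ax":0,"ay":0,"az":-0.024,"x":2.5,"y":0.2,"z":0,"jaw":2.6},{"ax":0,"ay":0,"az":0,"x":2.2,"y":0.1,"z":0,"jaw":2.6},{"ax":0,"ay":0,"az":0,"x":1.6,"y":0,"z":0,"jaw":2.6},{"ax":0,"ay":0,"az":0,"x":0.9,"y":0,"z":0,"jaw":2.6},{"ax":0,"ay":0,"az":0,"x":0.43,"y":0,"z":0,"jaw":2.6},{"ax":0,"ay":0,"az":0,"x":0,"y":0,"z":0,"jaw":2.6}]' 20
python3 -m handwheel '[{"ax":0,"ay":0,"az":0,"x":0,"y":0,"z":-0.8,"jaw":2.6},{"ax":0,"ay":0,"az":0,"x":0,"y":0,"z":-1.2,"jaw":2.6},{"ax":0,"ay":0,"az":0,"x":0,"y":0,"z":-1.2,"jaw":2.6},{"ax":0,"ay":0,"az":0,"x":0,"y":0,"z":-0.8,"jaw":2.6},{"ax":0,"ay":0,"az":0,"x":0,"y":0,"z":-0.4,"jaw":2.6},{"ax":0,"ay":0,"az":0,"x":0,"y":0,"z":0,"jaw":2.6},{"ax":0,"ay":0,"az":0,"x":0,"y":0,"z":0,"jaw":2.6},{"ax":0,"ay":0,"az":0,"x":0,"y":0,"z":0,"jaw":2.6}]' 20
python3 -c "
from h import *
st(656,-83.8,104,-13.2)"
```

```text
clock: 14.15
tcp_pos: [655.9, -84.0, 190.5]
tcp_rot: [0.784, 0.621, -0.001, -0.001]
contact_force: [-0.4, -0.1, -2.0]
finger_gap: 0.369
grasp_force: 20.0
clock: 14.82
tcp_pos: [656.3, -84.0, 148.2]
tcp_rot: [0.784, 0.621, 0.0, 0.0]
contact_force: [0.3, 0.2, -2.8]
finger_gap: 0.371
grasp_force: 20.0
t 14.82 pos [656.3 -84.  148.2] closing -13.2 tilt [0.001 0.   ] gap 34.0 grip 20.0 F [ 0.3  0.2 -2.8] q7 -0.38
to go cm [-0.035  0.023 -4.425] az -0.0
```

```bash
python3 -m handwheel '[{"ax":0,"ay":0,"az":0,"x":-0.03,"y":0.02,"z":-0.4,"jaw":2.6},{"ax":0,"ay":0,"az":0,"x":0,"y":0,"z":-0.5,"jaw":2.6},{"ax":0,"ay":0,"az":0,"x":0,"y":0,"z":-0.5,"jaw":2.6},{"ax":0,"ay":0,"az":0,"x":0,"y":0,"z":-0.4,"jaw":2.6},{"ax":0,"ay":0,"az":0,"x":0,"y":0,"z":-0.4,"jaw":2.6},{"ax":0,"ay":0,"az":0,"x":0,"y":0,"z":-0.2,"jaw":2.6},{"ax":0,"ay":0,"az":0,"x":0,"y":0,"z":0,"jaw":2.6}]' 20; python3 -m handwheel '[{"ax":0,"ay":0,"az":0,"x":0,"y":0,"z":-0.3,"jaw":2.6},{"ax":0,"ay":0,"az":0,"x":0,"y":0,"z":-0.4,"jaw":2.6},{"ax":0,"ay":0,"az":0,"x":0,"y":0,"z":-0.4,"jaw":2.6},{"ax":0,"ay":0,"az":0,"x":0,"y":0,"z":-0.4,"jaw":2.6},{"ax":0,"ay":0,"az":0,"x":0,"y":0,"z":-0.3,"jaw":2.6},{"ax":0,"ay":0,"az":0,"x":0,"y":0,"z":-0.1,"jaw":2.6},{"ax":0,"ay":0,"az":0,"x":0,"y":0,"z":0,"jaw":2.6},{"ax":0,"ay":0,"az":0,"x":0,"y":0,"z":0,"jaw":2.6}]' 20;python3 -c "
from h import *
st(656,-83.8,104,-13.2)"
```

```text
clock: 15.4
tcp_pos: [655.3, -83.9, 123.0]
tcp_rot: [0.784, 0.621, -0.0, -0.0]
contact_force: [-0.3, -0.8, -2.2]
finger_gap: 0.369
grasp_force: 20.0
clock: 16.07
tcp_pos: [655.7, -83.9, 104.7]
tcp_rot: [0.784, 0.621, 0.0, -0.0]
contact_force: [-0.9, 0.5, -2.2]
finger_gap: 0.366
grasp_force: 20.0
t 16.07 pos [655.7 -83.9 104.7] closing -13.2 tilt [0. 0.] gap 33.6 grip 20.0 F [-0.9  0.5 -2.2] q7 -0.4
to go cm [ 0.028  0.006 -0.073] az -0.0
```

```bash
python3 -m handwheel '[{"ax":0,"ay":0,"az":0,"x":0,"y":0,"z":-0.12,"jaw":2.6},{"ax":0,"ay":0,"az":0,"x":0,"y":0,"z":0,"jaw":2.6},{"ax":0,"ay":0,"az":0,"x":0,"y":0,"z":0,"jaw":3.8},{"ax":0,"ay":0,"az":0,"x":0,"y":0,"z":0,"jaw":4.6},{"ax":0,"ay":0,"az":0,"x":0,"y":0,"z":0,"jaw":5.6},{"ax":0,"ay":0,"az":0,"x":0,"y":0,"z":0,"jaw":5.6},{"ax":0,"ay":0,"az":0,"x":0,"y":0,"z":0,"jaw":5.6},{"ax":0,"ay":0,"az":0,"x":0,"y":0,"z":0,"jaw":5.6}]' 20
python3 -m handwheel '[{"ax":0,"ay":0,"az":0,"x":0,"y":0,"z":1,"jaw":5.6},{"ax":0,"ay":0,"az":0,"x":0,"y":0,"z":2,"jaw":5.6},{"ax":0,"ay":0,"az":0,"x":0,"y":0,"z":2.5,"jaw":5.6},{"ax":0,"ay":0,"az":0,"x":0,"y":0,"z":2.5,"jaw":5.6},{"ax":0,"ay":0,"az":0,"x":0,"y":0,"z":2.5,"jaw":5.6},{"ax":0,"ay":0,"az":0,"x":0,"y":0,"z":2,"jaw":5.6},{"ax":0,"ay":0,"az":0,"x":0,"y":0,"z":1.5,"jaw":5.6},{"ax":0,"ay":0,"az":0,"x":0,"y":0,"z":0.7,"jaw":5.6}]' 20
python3 - <<'E'
from h import *
from station import bot
import cv2
st(504.8,-425.9,250,12.5)
T=[]
r=bot.snapshot("side");im=r["pixels"].astype(float).mean(2)
g=cv2.GaussianBlur(np.clip(im*3.5,0,255).astype(np.uint8),(0,0),.5)
t=bot.snapshot("top")["pixels"].astype(float).mean(2)
h=cv2.GaussianBlur(np.clip(t*5.5,0,255).astype(np.uint8),(0,0),.5)
cv2.imwrite("pics/g4.png",np.hstack([cv2.resize(g[104:144,318:350],None,fx=12,fy=12,interpolation=cv2.INTER_CUBIC),cv2.resize(h[172:212,376:410],None,fx=12,fy=12,interpolation=cv2.INTER_CUBIC)]))
E
```

```text
clock: 16.73
tcp_pos: [655.7, -83.9, 103.6]
tcp_rot: [0.784, 0.621, 0.0, 0.0]
contact_force: [0.1, -0.8, -0.3]
finger_gap: 0.612
grasp_force: 0.0
clock: 17.4
tcp_pos: [656.6, -83.7, 254.1]
tcp_rot: [0.784, 0.621, 0.002, 0.001]
contact_force: [-0.5, 0.3, -0.3]
finger_gap: 0.608
grasp_force: 0.0
t 17.4 pos [656.6 -83.7 254.1] closing -13.2 tilt [ 0.004 -0.   ] gap 55.8 grip 0.0 F [-0.5  0.3 -0.3] q7 -0.34
to go cm [-15.184 -34.22   -0.407] az 0.448
```

View pics/g4.png

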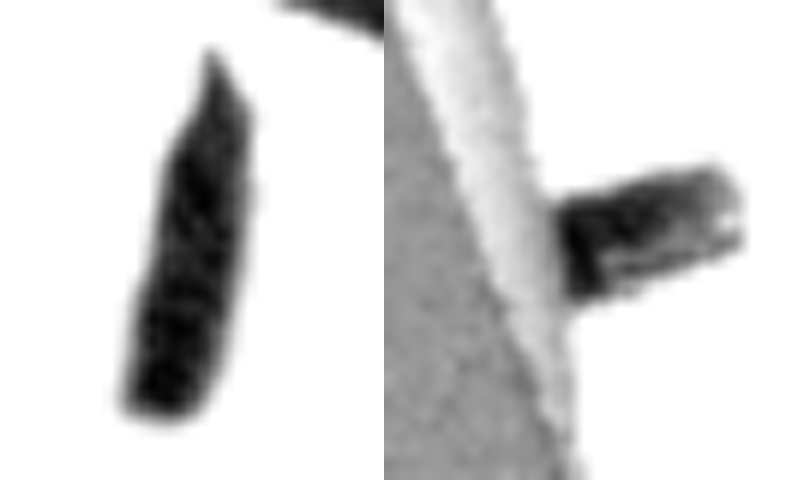

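The left half shows the slim radio from the side camera, with foot corners at about (120,410), (190,421) and (218,372). The right half (top camera) shows its top ending at (718,165) and (742,243). Refining its pose.

```bash
python3 - <<'E'
from h import *
S=dict(f=459.70208,cx=248.74756,cy=192.757308,T=np.array([[-0.7825,-0.4004,0.4769,-102.4359],[-0.6227,0.5004,-0.6016,808.0216],[0.0022,-0.7676,-0.6409,868.4058]]))
c={'BL':(12.5,21),'BR':(12.5,-21),'FR':(-12.5,-21),'FL':(-12.5,21)}
s=lambda x,y,z:cast(318+(x+.5)/12-.5,104+(y+.5)/12-.5,z,S)
t=lambda x,y,z:cast(376+(x-384+.5)/12-.5,172+(y+.5)/12-.5,z)
A=[('BL',s(120,410,0)),('FL',s(190,421,0)),('FR',s(218,372,0))]
B=[('BR',t(718,165,92)),('FR',t(742,243,92)),('FL',t(608,292,92))]
for L in(A,B,A+B):
    p,y,r=fit([c[n] for n,_ in L],[q for _,q in L]);print(p.round(1),np.degrees(y).round(1),r.round(1))
for n,q in A+B:print(n,q.round(1))
E
```

```text
[ 511.7 -428.1] 14.3 [4.3 5.7 8.3]
[ 503.2 -422.4] 17.0 [3.2 3.6 3.9]
[ 507.6 -425.4] 12.7 [ 6.  10.3  6.9  7.8  5.9  4.4]
BL [ 516.1 -408.1]
FL [ 497.4 -415.7]
FR [ 504.3 -443.2]
BR [ 518.1 -438.7]
FR [ 498.8 -442.9]
FL [ 486.8 -409.5]
```

```bash
python3 -m handwheel '[{"ax":0,"ay":0,"az":0,"x":-0.3,"y":-0.6,"z":0,"jaw":7},{"ax":0,"ay":0,"az":0.04,"x":-0.7,"y":-1.5,"z":0,"jaw":7},{"ax":0,"ay":0,"az":0.05,"x":-1.1,"y":-2.5,"z":0,"jaw":7},{"ax":0,"ay":0,"az":0.05,"x":-1.5,"y":-3.4,"z":0,"jaw":7},{"ax":0,"ay":0,"az":0.05,"x":-1.5,"y":-3.4,"z":0,"jaw":7},{"ax":0,"ay":0,"az":0.05,"x":-1.5,"y":-3.4,"z":0,"jaw":7},{"ax":0,"ay":0,"az":0.05,"x":-1.5,"y":-3.4,"z":0,"jaw":7},{"ax":0,"ay":0,"az":0.05,"x":-1.5,"y":-3.4,"z":0,"jaw":7},{"ax":0,"ay":0,"az":0.05,"x":-1.5,"y":-3.4,"z":0,"jaw":7},{"ax":0,"ay":0,"az":0.05,"x":-1.3,"y":-3,"z":0,"jaw":7},{"ax":0,"ay":0,"az":0.043,"x":-1.1,"y":-2.5,"z":0,"jaw":7},{"ax":0,"ay":0,"az":0,"x":-0.8,"y":-1.8,"z":0,"jaw":7}]' 20
python3 -m handwheel '[{"ax":0,"ay":0,"az":0,"x":-0.5,"y":-0.9,"z":0,"jaw":7},{"ax":0,"ay":0,"az":0,"x":-0.2,"y":-0.3,"z":0,"jaw":7},{"ax":0,"ay":0,"az":0,"x":0,"y":0,"z":0,"jaw":7},{"ax":0,"ay":0,"az":0,"x":0,"y":0,"z":0,"jaw":7},{"ax":0,"ay":0,"az":0,"x":0,"y":0,"z":0,"jaw":7},{"ax":0,"ay":0,"az":0,"x":0,"y":0,"z":0,"jaw":7}]' 20
python3 -c "
from h import *
st(505.5,-425,86,14.5)"
```

```text
clock: 18.5
tcp_pos: [509.3, -410.5, 248.5]
tcp_rot: [0.613, 0.79, -0.001, -0.001]
contact_force: [-0.2, -0.2, 1.0]
finger_gap: 0.76
grasp_force: 0.0
clock: 19.0
tcp_pos: [506.7, -417.2, 250.7]
tcp_rot: [0.611, 0.791, 0.0, 0.0]
contact_force: [0.3, -0.2, -0.2]
finger_gap: 0.762
grasp_force: 0.0
t 19.0 pos [ 506.7 -417.2  250.7] closing 14.6 tilt [0.    0.001] gap 69.9 grip 0.0 F [ 0.3 -0.2 -0.2] q7 0.68
to go cm [ -0.119  -0.78  -16.466] az -0.002
```

```bash
python3 -m handwheel '[{"ax":0,"ay":0,"az":0,"x":-0.1,"y":-0.77,"z":-1.5,"jaw":7},{"ax":0,"ay":0,"az":0,"x":0,"y":0,"z":-2,"jaw":7},{"ax":0,"ay":0,"az":0,"x":0,"y":0,"z":-2.2,"jaw":7},{"ax":0,"ay":0,"az":0,"x":0,"y":0,"z":-2.2,"jaw":7},{"ax":0,"ay":0,"az":0,"x":0,"y":0,"z":-2.2,"jaw":7},{"ax":0,"ay":0,"az":0,"x":0,"y":0,"z":-2,"jaw":7},{"ax":0,"ay":0,"az":0,"x":0,"y":0,"z":-1.6,"jaw":7},{"ax":0,"ay":0,"az":0,"x":0,"y":0,"z":-1.2,"jaw":7},{"ax":0,"ay":0,"az":0,"x":0,"y":0,"z":-1,"jaw":7},{"ax":0,"ay":0,"az":0,"x":0,"y":0,"z":-0.5,"jaw":7},{"ax":0,"ay":0,"az":0,"x":0,"y":0,"z":0,"jaw":7},{"ax":0,"ay":0,"az":0,"x":0,"y":0,"z":0,"jaw":7}]' 15
python3 - <<'E'
from h import *
from station import bot
import cv2
st(505.5,-425,86,14.5)
T=[]
for n,(x,y) in (("top",(392,192)),("side",(335,125))):
    im=np.clip(bot.snapshot(n)["pixels"][:,:,::-1].astype(float)*2.2,0,255).astype(np.uint8)
    T.append(cv2.resize(im[y-40:y+40,x-35:x+35],None,fx=5,fy=5,interpolation=cv2.INTER_CUBIC))
cv2.imwrite("pics/g5.png",np.hstack(T))
E
```

```text
clock: 20.0
tcp_pos: [505.1, -426.6, 87.1]
tcp_rot: [0.612, 0.791, 0.0, 0.0]
contact_force: [0.2, -0.5, -0.0]
finger_gap: 0.761
grasp_force: 0.0
t 20.0 pos [ 505.1 -426.6   87.1] closing 14.5 tilt [ 0.001 -0.   ] gap 69.9 grip 0.0 F [ 0.2 -0.5 -0. ] q7 0.62
to go cm [ 0.039  0.158 -0.105] az -0.0
```

View pics/g5.png

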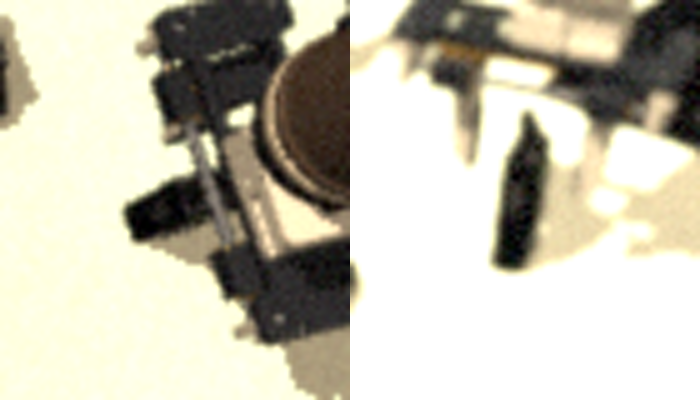

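The slim radio stands upright midway between the open fingers in both views. Close, lift.

```bash
python3 -m handwheel '[{"ax":0,"ay":0,"az":0,"x":0,"y":0.1,"z":-0.05,"jaw":5},{"ax":0,"ay":0,"az":0,"x":0,"y":0,"z":0,"jaw":4.2},{"ax":0,"ay":0,"az":0,"x":0,"y":0,"z":0,"jaw":3.4},{"ax":0,"ay":0,"az":0,"x":0,"y":0,"z":0,"jaw":2.8},{"ax":0,"ay":0,"az":0,"x":0,"y":0,"z":0,"jaw":2.4},{"ax":0,"ay":0,"az":0,"x":0,"y":0,"z":0,"jaw":1.8},{"ax":0,"ay":0,"az":0,"x":0,"y":0,"z":0,"jaw":1.8},{"ax":0,"ay":0,"az":0,"x":0,"y":0,"z":0,"jaw":1.8},{"ax":0,"ay":0,"az":0,"x":0,"y":0,"z":0,"jaw":1.8},{"ax":0,"ay":0,"az":0,"x":0,"y":0,"z":0,"jaw":1.8}]' 15
python3 -m handwheel '[{"ax":0,"ay":0,"az":0,"x":0,"y":0,"z":0.3,"jaw":1.8},{"ax":0,"ay":0,"az":0,"x":0,"y":0,"z":0.6,"jaw":1.8},{"ax":0,"ay":0,"az":0,"x":0,"y":0,"z":1.1,"jaw":1.8},{"ax":0,"ay":0,"az":0,"x":0,"y":0,"z":2,"jaw":1.8},{"ax":0,"ay":0,"az":0,"x":0,"y":0,"z":2,"jaw":1.8},{"ax":0,"ay":0,"az":0,"x":0,"y":0,"z":2,"jaw":1.8},{"ax":0,"ay":0,"az":0,"x":0,"y":0,"z":1.5,"jaw":1.8},{"ax":0,"ay":0,"az":0,"x":0,"y":0,"z":0.5,"jaw":1.8},{"ax":0,"ay":0,"az":0,"x":0,"y":0,"z":0,"jaw":1.8},{"ax":0,"ay":0,"az":0,"x":0,"y":0,"z":0,"jaw":1.8}]' 15
python3 -c "
from h import *
st(612.3,-280.8,142,15.9)"
```

```text
clock: 20.93
tcp_pos: [504.7, -425.6, 86.0]
tcp_rot: [0.612, 0.791, 0.0, 0.0]
contact_force: [-0.8, 0.7, 0.2]
finger_gap: 0.274
grasp_force: 15.0
clock: 21.77
tcp_pos: [504.5, -425.5, 186.0]
tcp_rot: [0.612, 0.791, -0.0, 0.0]
contact_force: [-0.0, 1.1, -1.8]
finger_gap: 0.27
grasp_force: 15.0
t 21.77 pos [ 504.5 -425.5  186. ] closing 14.5 tilt [-0. -0.] gap 24.8 grip 15.0 F [-0.   1.1 -1.8] q7 0.66
to go cm [10.784 14.475 -4.397] az 0.025
```

```bash
python3 -m handwheel '[{"ax":0,"ay":0,"az":0,"x":0.37,"y":0.5,"z":0,"jaw":1.8},{"ax":0,"ay":0,"az":0.01,"x":0.9,"y":1.2,"z":0,"jaw":1.8},{"ax":0,"ay":0,"az":0.015,"x":1.34,"y":1.8,"z":0,"jaw":1.8},{"ax":0,"ay":0,"az":0,"x":1.64,"y":2.2,"z":0,"jaw":1.8},{"ax":0,"ay":0,"az":0,"x":1.64,"y":2.2,"z":0,"jaw":1.8},{"ax":0,"ay":0,"az":0,"x":1.64,"y":2.2,"z":0,"jaw":1.8},{"ax":0,"ay":0,"az":0,"x":1.4,"y":1.9,"z":0,"jaw":1.8},{"ax":0,"ay":0,"az":0,"x":1,"y":1.3,"z":0,"jaw":1.8},{"ax":0,"ay":0,"az":0,"x":0.6,"y":0.8,"z":0,"jaw":1.8},{"ax":0,"ay":0,"az":0,"x":0.25,"y":0.4,"z":0,"jaw":1.8},{"ax":0,"ay":0,"az":0,"x":0,"y":0,"z":0,"jaw":1.8},{"ax":0,"ay":0,"az":0,"x":0,"y":0,"z":0,"jaw":1.8}]' 15
python3 -m handwheel '[{"ax":0,"ay":0,"az":0,"x":0,"y":0,"z":-0.8,"jaw":1.8},{"ax":0,"ay":0,"az":0,"x":0,"y":0,"z":-1.2,"jaw":1.8},{"ax":0,"ay":0,"az":0,"x":0,"y":0,"z":-1.2,"jaw":1.8},{"ax":0,"ay":0,"az":0,"x":0,"y":0,"z":-0.8,"jaw":1.8},{"ax":0,"ay":0,"az":0,"x":0,"y":0,"z":-0.4,"jaw":1.8},{"ax":0,"ay":0,"az":0,"x":0,"y":0,"z":0,"jaw":1.8},{"ax":0,"ay":0,"az":0,"x":0,"y":0,"z":0,"jaw":1.8},{"ax":0,"ay":0,"az":0,"x":0,"y":0,"z":0,"jaw":1.8}]' 15
python3 - <<'E'
from h import *
from station import bot
import cv2
st(612.3,-280.8,98,15.9)
T=[]
for n,(x,y) in (("top",(346,158)),("side",(285,135))):
    im=np.clip(bot.snapshot(n)["pixels"][:,:,::-1].astype(float)*2.2,0,255).astype(np.uint8)
    T.append(cv2.resize(im[y-40:y+40,x-35:x+35],None,fx=5,fy=5,interpolation=cv2.INTER_CUBIC))
cv2.imwrite("pics/g6.png",np.hstack(T))
E
```

```text
clock: 22.77
tcp_pos: [611.9, -281.3, 185.6]
tcp_rot: [0.603, 0.798, -0.0, -0.0]
contact_force: [0.0, -0.4, -1.4]
finger_gap: 0.268
grasp_force: 15.0
clock: 23.43
tcp_pos: [612.8, -280.6, 142.5]
tcp_rot: [0.602, 0.798, 0.0, 0.0]
contact_force: [-0.0, 0.4, -0.8]
finger_gap: 0.271
grasp_force: 15.0
t 23.43 pos [ 612.8 -280.6  142.5] closing 15.9 tilt [ 0.001 -0.   ] gap 24.8 grip 15.0 F [-0.   0.4 -0.8] q7 0.39
to go cm [-0.054 -0.017 -4.45 ] az -0.0
```

View pics/g6.png

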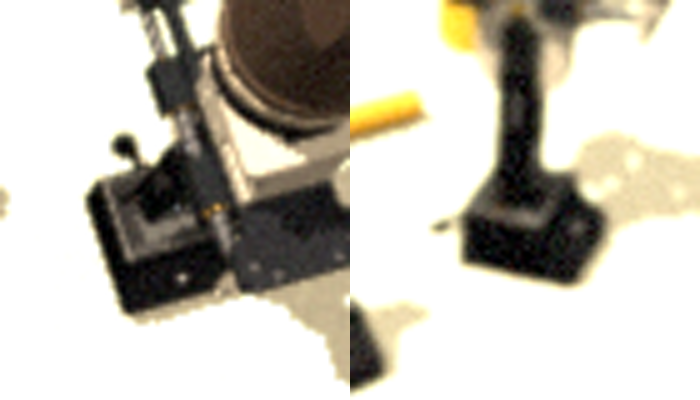

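The slim radio hangs upright over the pocket of the slim charger in both views. Lowering in two stages.

```bash
python3 -m handwheel '[{"ax":0,"ay":0,"az":0,"x":-0.03,"y":0,"z":-0.4,"jaw":1.8},{"ax":0,"ay":0,"az":0,"x":0,"y":0,"z":-0.5,"jaw":1.8},{"ax":0,"ay":0,"az":0,"x":0,"y":0,"z":-0.5,"jaw":1.8},{"ax":0,"ay":0,"az":0,"x":0,"y":0,"z":-0.4,"jaw":1.8},{"ax":0,"ay":0,"az":0,"x":0,"y":0,"z":-0.4,"jaw":1.8},{"ax":0,"ay":0,"az":0,"x":0,"y":0,"z":-0.2,"jaw":1.8},{"ax":0,"ay":0,"az":0,"x":0,"y":0,"z":0,"jaw":1.8}]' 15; python3 -m handwheel '[{"ax":0,"ay":0,"az":0,"x":0,"y":0,"z":-0.3,"jaw":1.8},{"ax":0,"ay":0,"az":0,"x":0,"y":0,"z":-0.4,"jaw":1.8},{"ax":0,"ay":0,"az":0,"x":0,"y":0,"z":-0.4,"jaw":1.8},{"ax":0,"ay":0,"az":0,"x":0,"y":0,"z":-0.4,"jaw":1.8},{"ax":0,"ay":0,"az":0,"x":0,"y":0,"z":-0.3,"jaw":1.8},{"ax":0,"ay":0,"az":0,"x":0,"y":0,"z":-0.1,"jaw":1.8},{"ax":0,"ay":0,"az":0,"x":0,"y":0,"z":0,"jaw":1.8},{"ax":0,"ay":0,"az":0,"x":0,"y":0,"z":0,"jaw":1.8}]' 15;python3 -c "
from h import *
st(612.3,-280.8,98,15.9)"
```

```text
clock: 24.12
tcp_pos: [611.8, -280.5, 117.2]
tcp_rot: [0.602, 0.798, -0.0, -0.001]
contact_force: [0.4, -0.3, -1.9]
finger_gap: 0.275
grasp_force: 15.0
clock: 24.78
tcp_pos: [612.2, -280.6, 99.1]
tcp_rot: [0.602, 0.798, 0.0, 0.0]
contact_force: [-0.9, -0.5, -1.5]
finger_gap: 0.273
grasp_force: 15.0
t 24.78 pos [ 612.2 -280.6   99.1] closing 15.9 tilt [0. 0.] gap 25.0 grip 15.0 F [-0.9 -0.5 -1.5] q7 0.37
to go cm [ 0.008 -0.024 -0.105] az -0.0
```

```bash
python3 -m handwheel '[{"ax":0,"ay":0,"az":0,"x":0,"y":0,"z":-0.13,"jaw":1.8},{"ax":0,"ay":0,"az":0,"x":0,"y":0,"z":0,"jaw":1.8},{"ax":0,"ay":0,"az":0,"x":0,"y":0,"z":0,"jaw":3},{"ax":0,"ay":0,"az":0,"x":0,"y":0,"z":0,"jaw":4},{"ax":0,"ay":0,"az":0,"x":0,"y":0,"z":0,"jaw":5},{"ax":0,"ay":0,"az":0,"x":0,"y":0,"z":0,"jaw":5},{"ax":0,"ay":0,"az":0,"x":0,"y":0,"z":0,"jaw":5},{"ax":0,"ay":0,"az":0,"x":0,"y":0,"z":0,"jaw":5}]' 15
python3 -m handwheel '[{"ax":0,"ay":0,"az":0,"x":0,"y":0,"z":1,"jaw":5},{"ax":0,"ay":0,"az":0,"x":0,"y":0,"z":2,"jaw":5},{"ax":0,"ay":0,"az":0,"x":0,"y":0,"z":2.5,"jaw":5},{"ax":0,"ay":0,"az":0,"x":0,"y":0,"z":2.5,"jaw":5},{"ax":0,"ay":0,"az":0,"x":0,"y":0,"z":2.5,"jaw":5},{"ax":0,"ay":0,"az":0,"x":0,"y":0,"z":2.2,"jaw":5},{"ax":0,"ay":0,"az":0,"x":0,"y":0,"z":1.7,"jaw":5},{"ax":0,"ay":0,"az":0,"x":0,"y":0,"z":0.8,"jaw":5}]' 15
python3 -m handwheel '[{"ax":0,"ay":0,"az":0,"x":0,"y":0.8,"z":0,"jaw":7},{"ax":0,"ay":0,"az":-0.02,"x":-0.2,"y":1.8,"z":0,"jaw":7},{"ax":0,"ay":0,"az":-0.03,"x":-0.3,"y":2.8,"z":0,"jaw":7},{"ax":0,"ay":0,"az":-0.04,"x":-0.5,"y":3.5,"z":0,"jaw":7},{"ax":0,"ay":0,"az":-0.04,"x":-0.5,"y":3.5,"z":0,"jaw":7},{"ax":0,"ay":0,"az":-0.04,"x":-0.5,"y":3.5,"z":0,"jaw":7},{"ax":0,"ay":0,"az":-0.04,"x":-0.5,"y":3.5,"z":0,"jaw":7},{"ax":0,"ay":0,"az":-0.04,"x":-0.5,"y":3.5,"z":0,"jaw":7},{"ax":0,"ay":0,"az":-0.04,"x":-0.5,"y":3.5,"z":0,"jaw":7},{"ax":0,"ay":0,"az":-0.04,"x":-0.5,"y":3.5,"z":0,"jaw":7},{"ax":0,"ay":0,"az":-0.04,"x":-0.5,"y":3.5,"z":0,"jaw":7},{"ax":0,"ay":0,"az":-0.04,"x":-0.5,"y":3.5,"z":0,"jaw":7}]' 15
python3 -c "
from h import *
st(497.4,459.5,250,-34.6)"
```

```text
clock: 25.45
tcp_pos: [612.2, -280.6, 97.8]
tcp_rot: [0.602, 0.798, 0.0, 0.0]
contact_force: [-0.5, -0.5, -0.0]
finger_gap: 0.543
grasp_force: 0.0
clock: 26.12
tcp_pos: [613.2, -280.7, 253.5]
tcp_rot: [0.602, 0.798, 0.001, 0.002]
contact_force: [0.7, -0.3, 0.5]
finger_gap: 0.545
grasp_force: 0.0
clock: 27.12
tcp_pos: [560.6, 90.3, 248.6]
tcp_rot: [0.753, 0.658, -0.001, -0.0]
contact_force: [0.9, -0.4, -0.1]
finger_gap: 0.76
grasp_force: 0.0
t 27.12 pos [560.6  90.3 248.6] closing -7.7 tilt [-0.002 -0.   ] gap 69.8 grip 0.0 F [ 0.9 -0.4 -0.1] q7 -0.56
to go cm [-6.321 36.917  0.145] az -0.47
```

```bash
python3 -m handwheel '[{"ax":0,"ay":0,"az":-0.045,"x":-0.6,"y":3.5,"z":0,"jaw":7},{"ax":0,"ay":0,"az":-0.045,"x":-0.6,"y":3.5,"z":0,"jaw":7},{"ax":0,"ay":0,"az":-0.045,"x":-0.6,"y":3.5,"z":0,"jaw":7},{"ax":0,"ay":0,"az":-0.045,"x":-0.6,"y":3.5,"z":0,"jaw":7},{"ax":0,"ay":0,"az":-0.045,"x":-0.6,"y":3.5,"z":0,"jaw":7},{"ax":0,"ay":0,"az":-0.045,"x":-0.6,"y":3.5,"z":0,"jaw":7},{"ax":0,"ay":0,"az":-0.045,"x":-0.6,"y":3.5,"z":0,"jaw":7},{"ax":0,"ay":0,"az":-0.045,"x":-0.6,"y":3.5,"z":0,"jaw":7},{"ax":0,"ay":0,"az":-0.045,"x":-0.6,"y":3,"z":0,"jaw":7},{"ax":0,"ay":0,"az":-0.045,"x":-0.6,"y":2.8,"z":0,"jaw":7},{"ax":0,"ay":0,"az":-0.021,"x":-0.3,"y":2,"z":0,"jaw":7},{"ax":0,"ay":0,"az":0,"x":-0.2,"y":1.3,"z":0,"jaw":7}]' 15
python3 -m handwheel '[{"ax":0,"ay":0,"az":0,"x":0,"y":0,"z":0,"jaw":7},{"ax":0,"ay":0,"az":0,"x":0,"y":0,"z":0,"jaw":7},{"ax":0,"ay":0,"az":0,"x":0,"y":0,"z":0,"jaw":7},{"ax":0,"ay":0,"az":0,"x":0,"y":0,"z":0,"jaw":7},{"ax":0,"ay":0,"az":0,"x":0,"y":0,"z":0,"jaw":7}]' 20
python3 -c "
from h import *
st(497.4,459.5,92,-34.6)"
```

```text
clock: 28.12
tcp_pos: [494.4, 462.3, 248.2]
tcp_rot: [0.885, 0.466, -0.001, -0.0]
contact_force: [0.2, 0.7, 0.0]
finger_gap: 0.762
grasp_force: 0.0
clock: 28.53
tcp_pos: [498.1, 457.9, 249.8]
tcp_rot: [0.886, 0.464, 0.0, 0.0]
contact_force: [0.3, 0.3, -0.0]
finger_gap: 0.763
grasp_force: 0.0
t 28.53 pos [498.1 457.9 249.8] closing -34.7 tilt [ 0.    -0.001] gap 70.1 grip 0.0 F [ 0.3  0.3 -0. ] q7 -1.6
to go cm [ -0.067   0.165 -15.782] az 0.001
```

```bash
python3 - <<'E'
from h import *
from station import bot
import cv2
for z in(0,80,130,180):print(z,[cast(a*.64,b*.64,z).round() for a,b in((95,335),(80,380),(105,243),(80,240))])
T=[]
for n,(x0,x1,y0,y1) in (("top",(40,160,150,250)),("side",(60,200,190,330))):
    im=np.clip(bot.snapshot(n)["pixels"][:,:,::-1].astype(float)*2.2,0,255).astype(np.uint8)
    T.append(cv2.resize(im[y0:y1,x0:x1],(390,390*(y1-y0)//(x1-x0)),interpolation=cv2.INTER_CUBIC))
h=max(t.shape[0] for t in T)
cv2.imwrite("pics/g7.png",np.hstack([cv2.copyMakeBorder(t,0,h-t.shape[0],0,0,0) for t in T]))
E
```

```text
0 [array([449., 599.]), array([360., 619.]), array([640., 598.]), array([646., 649.])]
80 [array([438., 555.]), array([356., 574.]), array([615., 554.]), array([621., 602.])]
130 [array([431., 528.]), array([353., 546.]), array([600., 527.]), array([606., 573.])]
180 [array([425., 501.]), array([350., 518.]), array([585., 500.]), array([590., 543.])]
```

View pics/g7.png

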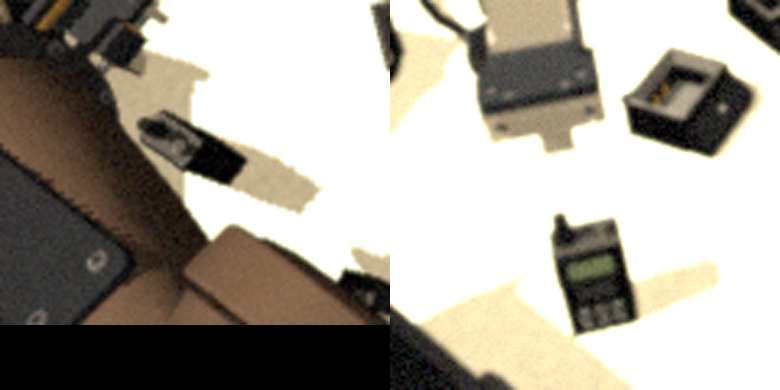

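The top crop shows the mid radio clear of the arm, its top at about (140–205, 110–170). The side crop shows it upright facing the robot, with the station equipment clear of the gripper's span. Descending.

```bash
python3 -m handwheel '[{"ax":0,"ay":0,"az":0,"x":-0.05,"y":0.15,"z":-1.5,"jaw":7},{"ax":0,"ay":0,"az":0,"x":0,"y":0,"z":-2,"jaw":7},{"ax":0,"ay":0,"az":0,"x":0,"y":0,"z":-2,"jaw":7},{"ax":0,"ay":0,"az":0,"x":0,"y":0,"z":-2,"jaw":7},{"ax":0,"ay":0,"az":0,"x":0,"y":0,"z":-1.5,"jaw":7},{"ax":0,"ay":0,"az":0,"x":0,"y":0,"z":-1,"jaw":7},{"ax":0,"ay":0,"az":0,"x":0,"y":0,"z":0,"jaw":7}]' 20
python3 -m handwheel '[{"ax":0,"ay":0,"az":0,"x":0,"y":0,"z":-0.8,"jaw":7},{"ax":0,"ay":0,"az":0,"x":0,"y":0,"z":-1,"jaw":7},{"ax":0,"ay":0,"az":0,"x":0,"y":0,"z":-1,"jaw":7},{"ax":0,"ay":0,"az":0,"x":0,"y":0,"z":-1,"jaw":7},{"ax":0,"ay":0,"az":0,"x":0,"y":0,"z":-1,"jaw":7},{"ax":0,"ay":0,"az":0,"x":0,"y":0,"z":-0.7,"jaw":7},{"ax":0,"ay":0,"az":0,"x":0,"y":0,"z":-0.3,"jaw":7},{"ax":0,"ay":0,"az":0,"x":0,"y":0,"z":0,"jaw":7},{"ax":0,"ay":0,"az":0,"x":0,"y":0,"z":0,"jaw":7}]' 20
python3 -c "
from h import *
st(497.4,459.5,92,-34.6)"
```

```text
clock: 29.22
tcp_pos: [496.2, 459.6, 147.5]
tcp_rot: [0.885, 0.465, -0.002, 0.001]
contact_force: [-0.8, -0.1, -0.8]
finger_gap: 0.763
grasp_force: 0.0
clock: 29.97
tcp_pos: [496.7, 461.0, 91.7]
tcp_rot: [0.885, 0.465, 0.0, -0.0]
contact_force: [0.6, 0.7, 0.3]
finger_gap: 0.765
grasp_force: 0.0
t 29.97 pos [496.7 461.   91.7] closing -34.6 tilt [-0.  0.] gap 70.2 grip 0.0 F [0.6 0.7 0.3] q7 -1.66
to go cm [ 0.07  -0.155  0.025] az -0.001
```

```bash
python3 -m handwheel '[{"ax":0,"ay":0,"az":0,"x":0.06,"y":-0.13,"z":0,"jaw":5},{"ax":0,"ay":0,"az":0,"x":0,"y":0,"z":0,"jaw":4.5},{"ax":0,"ay":0,"az":0,"x":0,"y":0,"z":0,"jaw":4},{"ax":0,"ay":0,"az":0,"x":0,"y":0,"z":0,"jaw":3.5},{"ax":0,"ay":0,"az":0,"x":0,"y":0,"z":0,"jaw":2.6},{"ax":0,"ay":0,"az":0,"x":0,"y":0,"z":0,"jaw":2.6},{"ax":0,"ay":0,"az":0,"x":0,"y":0,"z":0,"jaw":2.6},{"ax":0,"ay":0,"az":0,"x":0,"y":0,"z":0,"jaw":2.6},{"ax":0,"ay":0,"az":0,"x":0,"y":0,"z":0,"jaw":2.6}]' 20
python3 -m handwheel '[{"ax":0,"ay":0,"az":0,"x":0,"y":0,"z":0.3,"jaw":2.6},{"ax":0,"ay":0,"az":0,"x":0,"y":0,"z":0.6,"jaw":2.6},{"ax":0,"ay":0,"az":0,"x":0,"y":0,"z":1.1,"jaw":2.6},{"ax":0,"ay":0,"az":0,"x":0,"y":0,"z":2,"jaw":2.6},{"ax":0,"ay":0,"az":0,"x":0,"y":0,"z":2,"jaw":2.6},{"ax":0,"ay":0,"az":0,"x":0,"y":0,"z":2,"jaw":2.6},{"ax":0,"ay":0,"az":0,"x":0,"y":0,"z":1.5,"jaw":2.6},{"ax":0,"ay":0,"az":0,"x":0,"y":0,"z":0.5,"jaw":2.6},{"ax":0,"ay":0,"az":0,"x":0,"y":0,"z":0,"jaw":2.6},{"ax":0,"ay":0,"az":0,"x":0,"y":0,"z":0,"jaw":2.6}]' 20
python3 -c "
from h import *
st(620.4,255.3,148,16.1)"
```

```text
clock: 30.72
tcp_pos: [497.3, 459.7, 91.9]
tcp_rot: [0.885, 0.465, 0.0, -0.0]
contact_force: [-0.9, -0.4, 0.8]
finger_gap: 0.371
grasp_force: 19.9
clock: 31.55
tcp_pos: [497.2, 459.4, 191.6]
tcp_rot: [0.885, 0.465, -0.0, 0.0]
contact_force: [-1.2, 0.5, -3.5]
finger_gap: 0.371
grasp_force: 19.9
t 31.55 pos [497.2 459.4 191.6] closing -34.6 tilt [ 0. -0.] gap 34.1 grip 19.9 F [-1.2  0.5 -3.5] q7 -1.62
to go cm [ 12.324 -20.406  -4.357] az 0.884
```

```bash
python3 -m handwheel '[{"ax":0,"ay":0,"az":0.04,"x":0.36,"y":-0.6,"z":0,"jaw":2.6},{"ax":0,"ay":0,"az":0.07,"x":0.85,"y":-1.4,"z":0,"jaw":2.6},{"ax":0,"ay":0,"az":0.08,"x":1.33,"y":-2.2,"z":0,"jaw":2.6},{"ax":0,"ay":0,"az":0.09,"x":1.57,"y":-2.6,"z":0,"jaw":2.6},{"ax":0,"ay":0,"az":0.09,"x":1.57,"y":-2.6,"z":0,"jaw":2.6},{"ax":0,"ay":0,"az":0.09,"x":1.57,"y":-2.6,"z":0,"jaw":2.6},{"ax":0,"ay":0,"az":0.09,"x":1.45,"y":-2.4,"z":0,"jaw":2.6},{"ax":0,"ay":0,"az":0.09,"x":1.33,"y":-2.2,"z":0,"jaw":2.6},{"ax":0,"ay":0,"az":0.08,"x":0.97,"y":-1.6,"z":0,"jaw":2.6},{"ax":0,"ay":0,"az":0.07,"x":0.66,"y":-1.1,"z":0,"jaw":2.6},{"ax":0,"ay":0,"az":0.05,"x":0.42,"y":-0.7,"z":0,"jaw":2.6},{"ax":0,"ay":0,"az":0.04,"x":0.24,"y":-0.4,"z":0,"jaw":2.6}]' 20
python3 -m handwheel '[{"ax":0,"ay":0,"az":0,"x":0,"y":0,"z":0,"jaw":2.6},{"ax":0,"ay":0,"az":0,"x":0,"y":0,"z":0,"jaw":2.6},{"ax":0,"ay":0,"az":0,"x":0,"y":0,"z":-0.8,"jaw":2.6},{"ax":0,"ay":0,"az":0,"x":0,"y":0,"z":-1.2,"jaw":2.6},{"ax":0,"ay":0,"az":0,"x":0,"y":0,"z":-1.2,"jaw":2.6},{"ax":0,"ay":0,"az":0,"x":0,"y":0,"z":-0.8,"jaw":2.6},{"ax":0,"ay":0,"az":0,"x":0,"y":0,"z":-0.4,"jaw":2.6},{"ax":0,"ay":0,"az":0,"x":0,"y":0,"z":0,"jaw":2.6},{"ax":0,"ay":0,"az":0,"x":0,"y":0,"z":0,"jaw":2.6},{"ax":0,"ay":0,"az":0,"x":0,"y":0,"z":0,"jaw":2.6}]' 20
python3 - <<'E'
from h import *
from station import bot
import cv2
st(620.4,255.3,104,16.1)
T=[]
for n,(x,y) in (("top",(172,156)),("side",(168,215))):
    im=np.clip(bot.snapshot(n)["pixels"][:,:,::-1].astype(float)*2.2,0,255).astype(np.uint8)
    T.append(cv2.resize(im[y-40:y+40,x-35:x+35],None,fx=5,fy=5,interpolation=cv2.INTER_CUBIC))
cv2.imwrite("pics/g8.png",np.hstack(T))
E
```

```text
clock: 32.55
tcp_pos: [620.8, 253.1, 189.8]
tcp_rot: [0.603, 0.798, -0.001, -0.0]
contact_force: [-0.3, -0.1, -2.3]
finger_gap: 0.369
grasp_force: 19.9
clock: 33.38
tcp_pos: [620.7, 255.9, 148.2]
tcp_rot: [0.603, 0.798, 0.0, 0.0]
contact_force: [-0.7, -0.1, -3.1]
finger_gap: 0.366
grasp_force: 19.9
t 33.38 pos [620.7 255.9 148.2] closing 15.9 tilt [0.001 0.001] gap 33.6 grip 19.9 F [-0.7 -0.1 -3.1] q7 -0.51
to go cm [-0.035 -0.06  -4.421] az 0.004
```

View pics/g8.png

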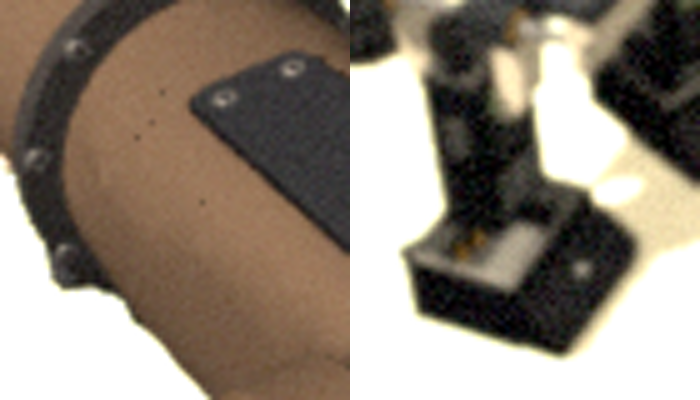

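The top view is blocked by the arm. The side view shows the radio centred about 10 mm above the left mid charger's mouth. Lowering.

```bash
python3 -m handwheel '[{"ax":0,"ay":0,"az":0.004,"x":-0.03,"y":-0.05,"z":-0.4,"jaw":2.6},{"ax":0,"ay":0,"az":0,"x":0,"y":0,"z":-0.5,"jaw":2.6},{"ax":0,"ay":0,"az":0,"x":0,"y":0,"z":-0.5,"jaw":2.6},{"ax":0,"ay":0,"az":0,"x":0,"y":0,"z":-0.4,"jaw":2.6},{"ax":0,"ay":0,"az":0,"x":0,"y":0,"z":-0.4,"jaw":2.6},{"ax":0,"ay":0,"az":0,"x":0,"y":0,"z":-0.2,"jaw":2.6},{"ax":0,"ay":0,"az":0,"x":0,"y":0,"z":0,"jaw":2.6}]' 20; python3 -m handwheel '[{"ax":0,"ay":0,"az":0,"x":0,"y":0,"z":-0.3,"jaw":2.6},{"ax":0,"ay":0,"az":0,"x":0,"y":0,"z":-0.4,"jaw":2.6},{"ax":0,"ay":0,"az":0,"x":0,"y":0,"z":-0.4,"jaw":2.6},{"ax":0,"ay":0,"az":0,"x":0,"y":0,"z":-0.4,"jaw":2.6},{"ax":0,"ay":0,"az":0,"x":0,"y":0,"z":-0.3,"jaw":2.6},{"ax":0,"ay":0,"az":0,"x":0,"y":0,"z":-0.1,"jaw":2.6},{"ax":0,"ay":0,"az":0,"x":0,"y":0,"z":0,"jaw":2.6},{"ax":0,"ay":0,"az":0,"x":0,"y":0,"z":0,"jaw":2.6}]' 20;python3 -c "
from h import *
st(620.4,255.3,104,16.1)"
```

```text
clock: 34.07
tcp_pos: [619.9, 254.9, 122.9]
tcp_rot: [0.601, 0.799, -0.0, -0.0]
contact_force: [0.2, 0.1, -3.0]
finger_gap: 0.369
grasp_force: 19.9
clock: 34.73
tcp_pos: [620.2, 255.2, 104.8]
tcp_rot: [0.601, 0.799, 0.0, -0.0]
contact_force: [0.3, -0.0, -2.4]
finger_gap: 0.37
grasp_force: 19.9
t 34.73 pos [620.2 255.2 104.8] closing 16.1 tilt [0. 0.] gap 34.0 grip 19.9 F [ 0.3 -0.  -2.4] q7 -0.53
to go cm [ 0.02   0.013 -0.076] az 0.0
```

```bash
python3 -m handwheel '[{"ax":0,"ay":0,"az":0,"x":0,"y":0,"z":-0.12,"jaw":2.6},{"ax":0,"ay":0,"az":0,"x":0,"y":0,"z":0,"jaw":2.6},{"ax":0,"ay":0,"az":0,"x":0,"y":0,"z":0,"jaw":3.8},{"ax":0,"ay":0,"az":0,"x":0,"y":0,"z":0,"jaw":4.6},{"ax":0,"ay":0,"az":0,"x":0,"y":0,"z":0,"jaw":5.6},{"ax":0,"ay":0,"az":0,"x":0,"y":0,"z":0,"jaw":5.6},{"ax":0,"ay":0,"az":0,"x":0,"y":0,"z":0,"jaw":5.6},{"ax":0,"ay":0,"az":0,"x":0,"y":0,"z":0,"jaw":5.6}]' 20
python3 -m handwheel '[{"ax":0,"ay":0,"az":0,"x":0,"y":0,"z":1,"jaw":5.6},{"ax":0,"ay":0,"az":0,"x":0,"y":0,"z":2,"jaw":5.6},{"ax":0,"ay":0,"az":0,"x":0,"y":0,"z":2.5,"jaw":5.6},{"ax":0,"ay":0,"az":0,"x":0,"y":0,"z":2.5,"jaw":5.6},{"ax":0,"ay":0,"az":0,"x":0,"y":0,"z":2.5,"jaw":5.6},{"ax":0,"ay":0,"az":0,"x":0,"y":0,"z":2.2,"jaw":5.6},{"ax":0,"ay":0,"az":0,"x":0,"y":0,"z":1.5,"jaw":5.6},{"ax":0,"ay":0,"az":0,"x":-0.5,"y":0,"z":1,"jaw":5.6},{"ax":0,"ay":0,"az":0,"x":-1.5,"y":0,"z":0.5,"jaw":5.6},{"ax":0,"ay":0,"az":0,"x":-2.5,"y":0.5,"z":0,"jaw":5.6},{"ax":0,"ay":0,"az":0,"x":-3,"y":1,"z":0,"jaw":5.6},{"ax":0,"ay":0,"az":0,"x":-3,"y":1,"z":0,"jaw":5.6}]' 20
python3 -m handwheel '[{"ax":0,"ay":0,"az":0,"x":-3,"y":1,"z":0,"jaw":5.6},{"ax":0,"ay":0,"az":0,"x":-3,"y":1,"z":0,"jaw":5.6},{"ax":0,"ay":0,"az":0,"x":-3,"y":1,"z":0,"jaw":5.6},{"ax":0,"ay":0,"az":0,"x":-2.5,"y":1,"z":0,"jaw":5.6},{"ax":0,"ay":0,"az":0,"x":-1.5,"y":1,"z":0,"jaw":5.6},{"ax":0,"ay":0,"az":0,"x":-0.5,"y":0,"z":0,"jaw":5.6},{"ax":0,"ay":0,"az":0,"x":0,"y":0,"z":0,"jaw":5.6},{"ax":0,"ay":0,"az":0,"x":0,"y":0,"z":0,"jaw":5.6},{"ax":0,"ay":0,"az":0,"x":0,"y":0,"z":0,"jaw":5.6},{"ax":0,"ay":0,"az":0,"x":0,"y":0,"z":0,"jaw":5.6}]' 20
python3 - <<'E'
from station import bot
import cv2,numpy as np
t,s=[np.clip(bot.snapshot(n)["pixels"][:,:,::-1].astype(float)*2,0,255).astype(np.uint8) for n in("top","side")]
a=cv2.resize(t[125:225,145:375],(800,348),interpolation=cv2.INTER_CUBIC)
b=cv2.resize(s[105:255,100:400],(500,250),interpolation=cv2.INTER_CUBIC)
cv2.imwrite("pics/end.png",np.vstack([a,cv2.copyMakeBorder(b,0,0,0,300,0)]))
E
```

```text
clock: 35.4
tcp_pos: [620.2, 255.2, 103.6]
tcp_rot: [0.601, 0.799, 0.0, 0.0]
contact_force: [0.5, 0.1, -0.3]
finger_gap: 0.607
grasp_force: 0.0
clock: 36.4
tcp_pos: [513.8, 279.7, 260.4]
tcp_rot: [0.602, 0.799, -0.0, -0.0]
contact_force: [-0.5, 0.5, -0.0]
finger_gap: 0.611
grasp_force: 0.0
clock: 37.23
tcp_pos: [381.4, 329.3, 260.3]
tcp_rot: [0.602, 0.798, -0.0, 0.0]
contact_force: [0.4, 0.2, -0.2]
finger_gap: 0.61
grasp_force: 0.0
```

View pics/end.png

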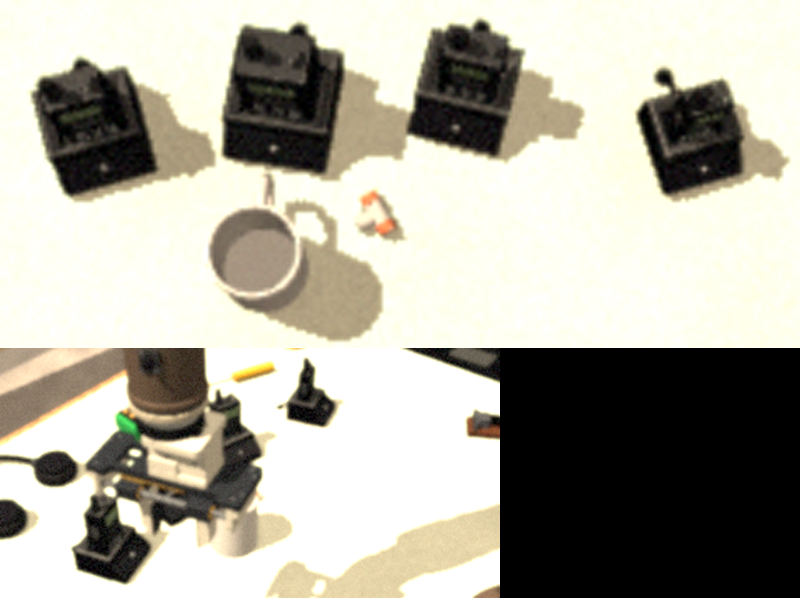

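The final top view shows all four radios upright and squarely seated, at (85,125), (283,100), (467,88) and (695,135). The mug is unmoved, and the gripper is clear of everything. Handing in.

```bash
python3 -c "
from station import bot
print(bot.close_job())"
```

```text
the job is handed in; nothing more can be done
None
```

All four radios are seated upright in their matching chargers and released, the mug and spare battery were left alone, and the job was handed in at about 37 s; the hand-in returned no verdict.

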